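# Load the centrifuge rotor in balance

### The arm

A 6-joint arm with a two-finger parallel gripper is mounted at the origin on a cart in front of the work surface, level with it; the furniture and walls round the work are solid. World frame = base frame: x ahead of the robot, y to its left, z up, the work surface at z = 0. Lengths are in m, angles in rad, forces in N, time in s.
With the tool pointing down it reaches from about 0.375 to 0.925 m from the base axis. Payload 5.7 kg.
Tool frame: the origin (TCP) lies midway between the tips of the shut fingers; the grasp point (between the pads) lies arm.grip_depth behind it (arm.grip_depth is the distance from the TCP to the grasp point, in m); z points along the fingers, y is the direction in which the jaws open and shut (so a half turn about z gives the same grasp; the last joint's range is limited). The gripper opens to 88 mm and grips with 3 to 60 N. Pads are 20 mm wide; open, the fingers measure 115 mm over their backs; the gripper's body (75 mm by 178 mm) begins 61 mm behind the grasp point.
Start: joints at [1.088, 0.359, 1.51, -0, 1.272, -0.115], TCP at [0.216, 0.56, 0.223] pointing down, gripper open.
Joint ranges: [-2.97, 2.97], [-1.01, 2.36], [0.21, 2.38], [-0.96, 4.11], [0.2, 2.71], [-2.98, 2.98]. Speed limits (rad/s): [2.39, 2.39, 3.14, 3.14, 3.14, 3.14].

### API

Orientations are given as a 3x3 rotation matrix whose columns are the frame's x, y, z axes.
In Python, from rig import arm gives the robot as it stands.
- The arm moves only by the tool apply_moves, never from a script. Its argument "motion" is text: rows parted by semicolons, each of 5 numbers parted by spaces: the shift along the tool's x, y, z in m, then the turn about the tool's z in degrees, then the gripper's target within -1 to 1 (fully open at 1, half-way at 0, shut at -1). A call has 1 to 5 rows; each row shifts and turns the commanded pose from where the row before left it, along the tool's axes as they then stand; what a row does not reach is not made up. A row lasts 1/8 s, in which the tool goes at most 62.5 mm and 10.7 degrees, less where a joint would pass 70% of its speed; a pose out of reach is approached as far as the arm can. A call is refused whole if a number of a shift passes 0.0625 or a number of a turn 10.7, either way. A call with a gripper value outside its range is refused whole. The fingers move at their own pace and stop on an object; "newtons" is the grip in N (left out, the last holds). Time passes only in rows, so rows that do not move let the fingers close. It gives the time, the measured TCP pose, the force and the opening at its end, in the units of the state.
- arm.get_obs(): the state, without advancing time (a new reading comes with each control period).
- arm.camera(name): name is "scene" or "top"; returns the picture (400x640x3 uint8, blue, green, red); there is no depth.
- arm.calibration(name): a dict with "mtx" (3x3 intrinsics, pixels), "D" ([k1, k2, p1, p2, k3] as OpenCV has them; the pictures are not rectified), "extrinsics" (4x4, takes a point from camera to world coordinates). Camera axes: x right, y up, looking along -z (the intrinsics and any distortion apply to the point x, -y, -z); pixel columns grow to the right and rows downward; lengths in m; the calibration is good to about 2 mm. A picture is of the moment at which its call begins. calibration takes no time and is no camera call.
- arm.hand_in(): hands the job in, once; it reports no verdict.
The state is a dict: "t": time; "q": joint angles; "dq": joint speeds; "joint_efforts": joint torques, N m; "eef_pos": TCP position; "tcp_rot": TCP orientation; "force": force on the tool from outside, world axes, zero at the start; "torque": the same for the moment, N m; "finger_gap": finger opening in m.
Only numpy, scipy, OpenCV 4.12 (cv2) and the standard library are available. Lean on these libraries where they do the work, as an engineer would, in place of code of your own. Each camera call takes 0.05 s, during which the arm holds its last target.

### The job

Load the centrifuge rotor in balance for the two blue-capped tubes: set the two green wide-hole inserts fully down into two buckets that lie opposite each other, and stand one blue-capped tube fully down in each of them. The red-capped tube and the white insert with the narrow wells belong to another run: leave them standing where they are, and knock nothing over.

Things in the scene. Friction and masses are not known exactly. Their poses are not given: they have to be found in the camera images.
- bucket_a: Dark steel bucket, fixed, one of four in a cross on a silver centrifuge rotor (240 mm wide; hub and arms under 82 mm high). bucket_c faces it straight across the hub, 160 mm away. Origin: centre of its mouth, 88 mm above the worktop; z up, x straight away from the rotor's axis. Rim 73 mm across outside, bore 61 mm, flat inner floor 72 mm below the mouth.
- bucket_b: Dark steel bucket, fixed, one of four in a cross on a silver centrifuge rotor (240 mm wide; hub and arms under 82 mm high). bucket_d faces it straight across the hub, 160 mm away. Origin: centre of its mouth, 88 mm above the worktop; z up, x straight away from the rotor's axis. Rim 73 mm across outside, bore 61 mm, flat inner floor 72 mm below the mouth.
- bucket_c: Dark steel bucket, fixed, one of four in a cross on a silver centrifuge rotor (240 mm wide; hub and arms under 82 mm high). bucket_a faces it straight across the hub, 160 mm away. Origin: centre of its mouth, 88 mm above the worktop; z up, x straight away from the rotor's axis. Rim 73 mm across outside, bore 61 mm, flat inner floor 72 mm below the mouth.
- bucket_d: Dark steel bucket, fixed, one of four in a cross on a silver centrifuge rotor (240 mm wide; hub and arms under 82 mm high). bucket_b faces it straight across the hub, 160 mm away. Origin: centre of its mouth, 88 mm above the worktop; z up, x straight away from the rotor's axis. Rim 73 mm across outside, bore 61 mm, flat inner floor 72 mm below the mouth.
- insert_1: Green sleeve insert with one wide hole, loose, about 100 g, upright; the two are alike. Origin: centre of its underside, z up. 102 mm tall; foot 45 mm across, widening to 56 mm at 20 mm height; from 75 mm up a ribbed collar 54 mm across to grip. Hole 33 mm wide, flared to 47 mm in the top 17 mm, floor 20 mm above the underside. Seated, it stands 30 mm above the bucket's rim.
- insert_2: Green sleeve insert with one wide hole, loose, about 100 g, upright; the two are alike. Origin: centre of its underside, z up. 102 mm tall; foot 45 mm across, widening to 56 mm at 20 mm height; from 75 mm up a ribbed collar 54 mm across to grip. Hole 33 mm wide, flared to 47 mm in the top 17 mm, floor 20 mm above the underside. Seated, it stands 30 mm above the bucket's rim.
- blue_tube_1: Pale flat-footed 50 ml centrifuge tube with a blue cap, loose, 55 g, upright; the two are alike. Origin: centre of its underside, z up. 110 mm tall, body 29 mm across; the ribbed cap, the top 20 mm, is 35 mm across. Seated in a green insert, its underside is 20 mm above the insert's and it stands 28 mm above the insert's top.
- blue_tube_2: Pale flat-footed 50 ml centrifuge tube with a blue cap, loose, 55 g, upright; the two are alike. Origin: centre of its underside, z up. 110 mm tall, body 29 mm across; the ribbed cap, the top 20 mm, is 35 mm across. Seated in a green insert, its underside is 20 mm above the insert's and it stands 28 mm above the insert's top.
- red_tube: The same kind of tube, 110 mm tall, 35 mm wide cap, but with a red cap: belongs to another run. Loose, upright. Origin: centre of its underside. (Round the work: wall cabinets overhang from x = 0.67 m on, 0.46 m above the worktop; a pipette stand 0.30 m tall at x 0.45, y 0.40.)
- white_insert: White insert with seven narrow wells in its top, otherwise the outer shape of the green ones (102 mm tall, 56 mm across): wrong for these tubes. Loose, upright. Origin: centre of its underside.

How it is judged:
At the end, for the whole second after the job is handed in: Two opposite buckets each hold a green insert (on the floor: underside 64-77 mm below the mouth) and in it a blue-capped tube (underside 44-58 mm below the mouth), all within 10 mm of the bucket's axis, upright within 0.14 rad, released, at rest (((((horizontal distance between insert_1 and bucket_a below 0.01 m and z of insert_1 in the frame of bucket_a between -0.077 and -0.064 m and horizontal distance between insert_2 and bucket_c below 0.01 m and z of insert_2 in the frame of bucket_c between -0.077 and -0.064 m) or (horizontal distance between insert_1 and bucket_c below 0.01 m and z of insert_1 in the frame of bucket_c between -0.077 and -0.064 m and horizontal distance between insert_2 and bucket_a below 0.01 m and z of insert_2 in the frame of bucket_a between -0.077 and -0.064 m)) and ((horizontal distance between blue_tube_1 and bucket_a below 0.01 m and z of blue_tube_1 in the frame of bucket_a between -0.058 and -0.044 m and horizontal distance between blue_tube_2 and bucket_c below 0.01 m and z of blue_tube_2 in the frame of bucket_c between -0.058 and -0.044 m) or (horizontal distance between blue_tube_1 and bucket_c below 0.01 m and z of blue_tube_1 in the frame of bucket_c between -0.058 and -0.044 m and horizontal distance between blue_tube_2 and bucket_a below 0.01 m and z of blue_tube_2 in the frame of bucket_a between -0.058 and -0.044 m))) or (((horizontal distance between insert_1 and bucket_b below 0.01 m and z of insert_1 in the frame of bucket_b between -0.077 and -0.064 m and horizontal distance between insert_2 and bucket_d below 0.01 m and z of insert_2 in the frame of bucket_d between -0.077 and -0.064 m) or (horizontal distance between insert_1 and bucket_d below 0.01 m and z of insert_1 in the frame of bucket_d between -0.077 and -0.064 m and horizontal distance between insert_2 and bucket_b below 0.01 m and z of insert_2 in the frame of bucket_b between -0.077 and -0.064 m)) and ((horizontal distance between blue_tube_1 and bucket_b below 0.01 m and z of blue_tube_1 in the frame of bucket_b between -0.058 and -0.044 m and horizontal distance between blue_tube_2 and bucket_d below 0.01 m and z of blue_tube_2 in the frame of bucket_d between -0.058 and -0.044 m) or (horizontal distance between blue_tube_1 and bucket_d below 0.01 m and z of blue_tube_1 in the frame of bucket_d between -0.058 and -0.044 m and horizontal distance between blue_tube_2 and bucket_b below 0.01 m and z of blue_tube_2 in the frame of bucket_b between -0.058 and -0.044 m)))) and angle between each of insert_1, insert_2, blue_tube_1, blue_tube_2's own z axis and vertical below 0.14 rad and linear speed of each of insert_1, insert_2, blue_tube_1, blue_tube_2 below 0.02 m/s); the robot touches nothing.
It fails at once if the red-capped tube or the white insert was moved (more than 30 mm) (distance of any of red_tube, white_insert from where it was at the start of the episode above 0.03 m).
It fails at once if a tube or an insert was knocked over (tilted more than 0.7 rad) (angle between any of insert_1, insert_2, blue_tube_1, blue_tube_2, red_tube, white_insert's own z axis and vertical above 0.7 rad).
It also fails if it takes over 112 s, if anything falls off the work surface, if the arm or the gripper's body presses on something with over 40 N, if the wrist force passes 120 N, or if a joint passes its speed limit or range.

## Working session

There is one attempt and no reset: what is moved stays moved. The work goes in short steps, Python scripts to look and compute and a tool call to move; the robot and the scene stay as the last step left them, time stands still between calls to the robot, and variables do not carry over. Pictures are saved under pics/ and viewed, and the job is handed in when it is done.

Besides the shell and the picture viewer there is one more tool, called after ">>>" as name(argument=value, ...) on one line, values as JSON. apply_moves: Moves the arm, as the interface text tells. Its arguments: {"type":"object","properties":{"motion":{"type":"string"},"newtons":{"type":"number"}},"required":["motion"]}

```bash
ls; mkdir -p pics
python3 - <<'E'
from rig import arm
import cv2
for n in ("scene","top"):
    im=arm.camera(n); cv2.imwrite(f"pics/{n}0.png",im)
    print(arm.calibration(n))
print(arm.grip_depth); print(arm.get_obs())
E
```

```text
pics
{'mtx': array([[372.99899052,   0.        , 318.37805167],
       [  0.        , 372.99899052, 198.4703514 ],
       [  0.        ,   0.        ,   1.        ]]), 'D': array([-0.07758882,  0.        ,  0.        ,  0.        ,  0.        ]), 'extrinsics': array([[ 0.82048973,  0.43662042, -0.36899757,  0.1129205 ],
       [-0.57152404,  0.61237704, -0.54621848, -0.53959449],
       [-0.0125245 ,  0.65905763,  0.75198815,  0.84533398],
       [ 0.        ,  0.        ,  0.        ,  1.        ]])}
{'mtx': array([[429.08077797,   0.        , 317.11375615],
       [  0.        , 429.08077797, 198.44184762],
       [  0.        ,   0.        ,   1.        ]]), 'D': array([-0.04527211,  0.        ,  0.        ,  0.        ,  0.        ]), 'extrinsics': array([[ 0.01493259,  0.98147151, -0.19102537,  0.31626315],
       [-0.99982022,  0.01688925,  0.00861882,  0.02393461],
       [ 0.0116854 ,  0.19086232,  0.98154726,  1.01986943],
       [ 0.        ,  0.        ,  0.        ,  1.        ]])}
0.0187
{'t': 0.1, 'q': array([ 1.08792107e+00,  3.59428295e-01,  1.51128121e+00, -3.67419153e-06,
        1.27250508e+00, -1.15109356e-01]), 'dq': array([ 0.00053762, -0.00014266, -0.00283583,  0.00182236, -0.00235451,
       -0.00106237]), 'joint_efforts': array([-9.41466715e-05, -5.16356170e+01, -2.71407562e+01,  6.75797020e-02,
        2.76038755e-02,  3.62163377e-06]), 'eef_pos': array([0.2154518 , 0.55933884, 0.2219128 ]), 'tcp_rot': array([[-9.33133223e-01,  3.59530006e-01, -7.49998041e-04],
       [ 3.59530742e-01,  9.33132133e-01, -1.43811792e-03],
       [ 1.82800727e-04, -1.61160296e-03, -9.99998685e-01]]), 'force': array([0.36967913, 0.43038124, 0.11694989]), 'torque': array([-0.05035098, -0.03120604, -0.02723018]), 'finger_gap': 0.08777470986313118}
```

View pics/scene0.png

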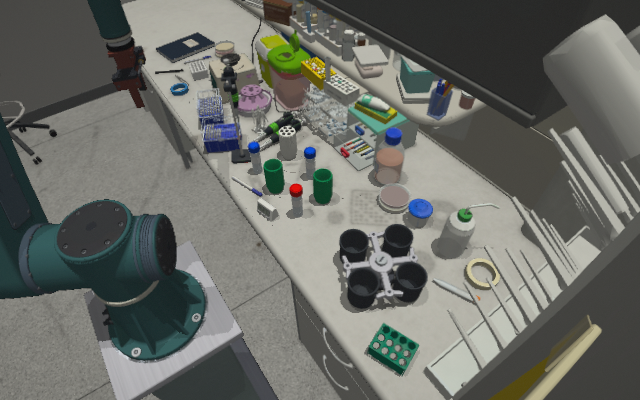

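View pics/top0.png

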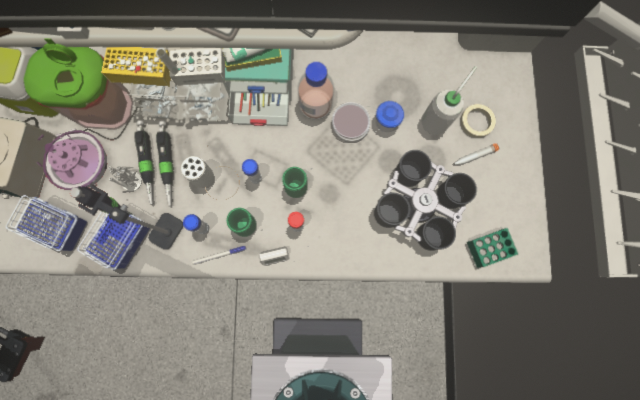

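The top view shows the rotor at about (425,200), the green inserts at (295,180) and (240,220), the blue caps at (250,167) and (192,222), the red cap at (295,219) and the white insert at (193,168). I'll enlarge crops for exact pixels.

Run:
```python
import cv2
t=cv2.imread("pics/top0.png"); s=cv2.imread("pics/scene0.png")
def crop(im,x0,y0,x1,y1,k,name):
    c=cv2.resize(im[y0:y1,x0:x1],None,fx=k,fy=k,interpolation=cv2.INTER_CUBIC)
    for x in range(x0-x0%10+10,x1,10):
        cv2.line(c,((x-x0)*k,0),((x-x0)*k,4 if x%50 else 12),(0,255,255),1)
        if x%20==0: cv2.putText(c,str(x),((x-x0)*k-10,24),0,.4,(0,255,255),1)
    for y in range(y0-y0%10+10,y1,10):
        cv2.line(c,(0,(y-y0)*k),(4,(y-y0)*k),(0,255,255),1)
        if y%20==0: cv2.putText(c,str(y),(8,(y-y0)*k+4),0,.4,(0,255,255),1)
    cv2.imwrite(name,c)
crop(t,170,140,320,250,5,"pics/t_l.png")
crop(t,365,140,485,255,5,"pics/t_r.png")
crop(s,230,110,350,220,5,"pics/s_l.png")
crop(s,325,215,445,315,5,"pics/s_r.png")
```

```text
(no output)
```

View pics/t_l.png

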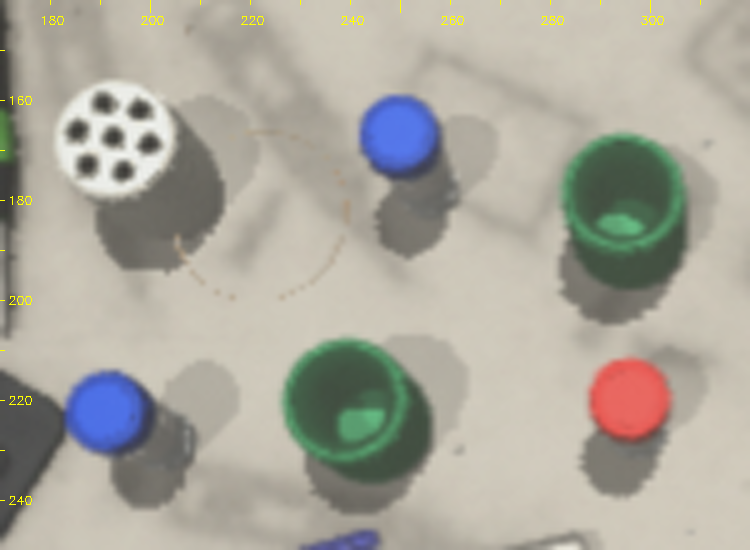

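View pics/t_r.png

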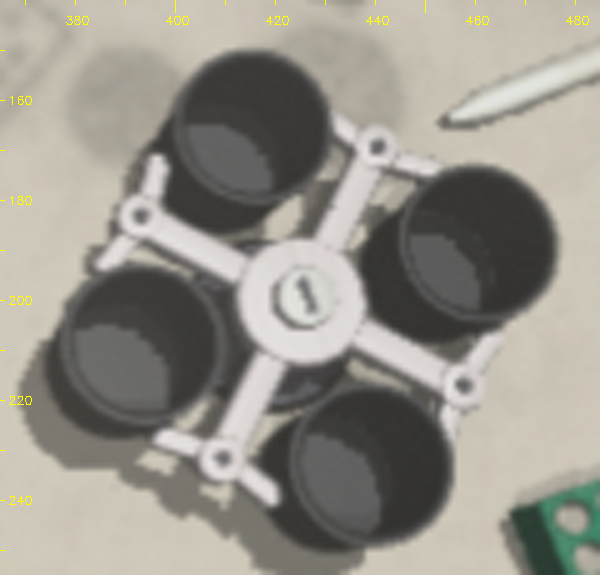

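View pics/s_l.png

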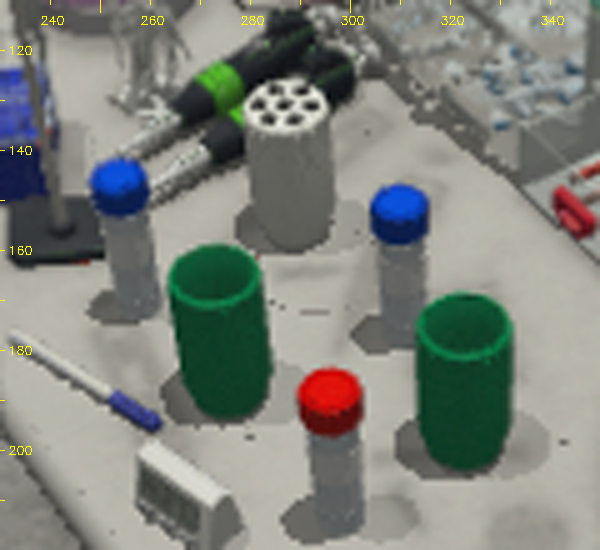

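View pics/s_r.png

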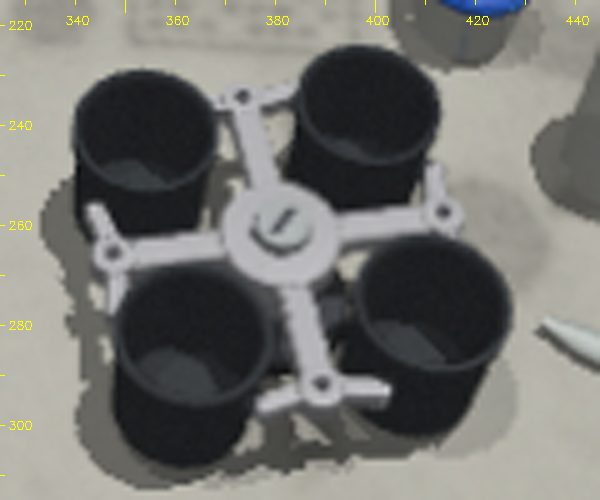

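```bash
cat > h.py <<'E'
import numpy as np, cv2
from rig import arm
F=np.diag([1.,-1,-1])
def cal(n):
    c=arm.calibration(n); E=np.array(c["extrinsics"]); return np.array(c["mtx"]),np.array(c["D"]),E[:3,:3]@F,E[:3,3]
def unproj(n,uv,z):
    K,D,R,t=cal(n); p=cv2.undistortPoints(np.array(uv,float).reshape(-1,1,2),K,D)[:,0]
    d=np.c_[p,np.ones(len(p))]@R.T; return t+d*((z-t[2])/d[:,2])[:,None]
def proj(n,P):
    K,D,R,t=cal(n); return cv2.projectPoints(np.array(P,float).reshape(-1,3),cv2.Rodrigues(R.T)[0],-R.T@t,K,D)[0][:,0]
def circ(n,im,c,r,z,col,k,x0,y0):
    a=np.linspace(0,2*np.pi,60); p=proj(n,np.c_[c[0]+r*np.cos(a),c[1]+r*np.sin(a),0*a+z])
    cv2.polylines(im,[np.int32(((p-[x0,y0]+.5)*k)*16)],True,col,1,cv2.LINE_AA,4)
E
python3 - <<'E'
from h import *
T={'buck':([(415.5,165.5),(460.5,188.5),(393,209),(439,233.5)],.088),'ins':([(294.7,178.5),(239,220)],.102),'blue':([(249.7,167),(191.5,222)],.11),'red':([(295.8,219)],.11),'w':([(192.5,168)],.102)}
S={'buck':([(353.5,240.5),(398.5,235.5),(365,282),(411.5,274)],.088),'ins':([(323,175),(273,165)],.102),'blue':([(310,151.5),(254,146)],.11),'red':([(296,188)],.11),'w':([(287.5,130.5)],.102)}
for k in T: print(k,unproj('top',*T[k])[:,:2].round(4).tolist(),unproj('scene',*S[k])[:,:2].round(4).tolist())
E
```

```text
buck [[0.5772, -0.2053], [0.5259, -0.3055], [0.4767, -0.1523], [0.4239, -0.2528]] [[0.4763, -0.1523], [0.5768, -0.2056], [0.4268, -0.257], [0.5269, -0.3035]]
ins [[0.5387, 0.0658], [0.4446, 0.1837]] [[0.5383, 0.0646], [0.4444, 0.1819]]
blue [[0.561, 0.1646], [0.4374, 0.2838]] [[0.559, 0.1602], [0.4359, 0.2797]]
red [[0.4477, 0.0609]] [[0.4461, 0.0602]]
w [[0.5587, 0.2924]] [[0.5617, 0.2923]]
```

```bash
cat > pos.py <<'E'
import numpy as np
C=np.array([.5013,-.2293]); e=(np.array([.5769,-.2055])-np.array([.4254,-.2549])); e/=np.linalg.norm(e); f=np.array([.5264,-.3045])-np.array([.4765,-.1523]); f/=np.linalg.norm(f)
g=e+np.array([-f[1],f[0]]); g/=np.linalg.norm(g); h=np.array([g[1],-g[0]])
B=[C+.08*g,C-.08*g,C+.08*h,C-.08*h]
INS=[(.5385,.0652),(.4445,.1828)]; BL=[(.560,.1625),(.4367,.282)]; RED=(.447,.0605); W=(.56,.2924)
E
python3 - <<'E'
from h import *; from pos import *
print(np.round(B,4))
for n,boxes in (("top",[(170,140,320,250),(365,140,485,255)]),("scene",[(230,110,350,220),(325,215,445,315)])):
    im=cv2.imread(f"pics/{n}0.png")
    for i,(x0,y0,x1,y1) in enumerate(boxes):
        k=5; c=cv2.resize(im[y0:y1,x0:x1],None,fx=k,fy=k,interpolation=cv2.INTER_CUBIC)
        for b in B: circ(n,c,b,.0365,.088,(0,255,255),k,x0,y0)
        for b in INS+[W]: circ(n,c,b,.027,.102,(0,255,255),k,x0,y0);circ(n,c,b,.0225,.0,(255,0,255),k,x0,y0)
        for b in BL+[RED]: circ(n,c,b,.0175,.11,(0,255,255),k,x0,y0);circ(n,c,b,.0145,.0,(255,0,255),k,x0,y0)
        if i==0: A=c
    h=max(A.shape[0],c.shape[0]); 
    o=np.hstack([cv2.copyMakeBorder(x,0,h-x.shape[0],0,0,0) for x in (A,c)])
    cv2.imwrite(f"pics/ov_{n}.png",cv2.resize(o,(800,int(h*800/o.shape[1])),interpolation=cv2.INTER_AREA))
im=cv2.imread("pics/scene0.png")[0:180,80:330]; cv2.imwrite("pics/stand.png",cv2.resize(im,None,fx=3,fy=3,interpolation=cv2.INTER_CUBIC))
E
```

```text
[[ 0.5773 -0.2044]
 [ 0.4253 -0.2542]
 [ 0.5262 -0.3053]
 [ 0.4764 -0.1533]]
```

View pics/ov_top.png

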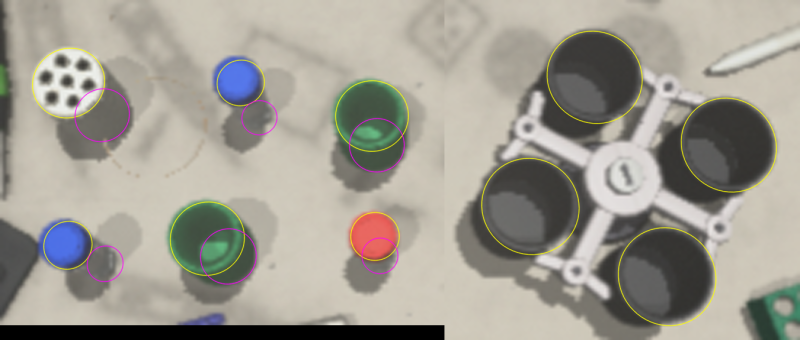

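View pics/ov_scene.png

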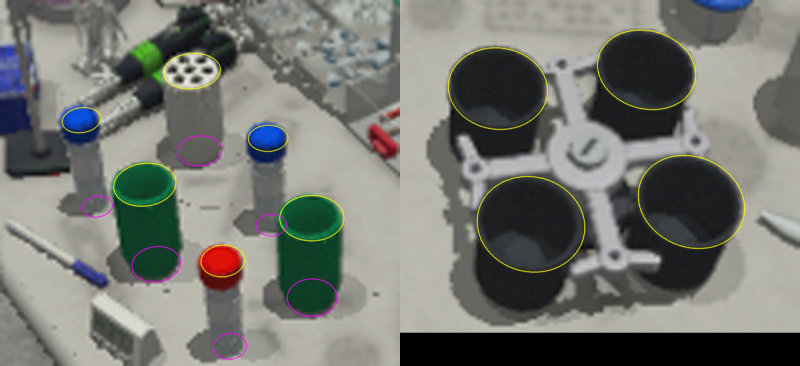

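View pics/stand.png

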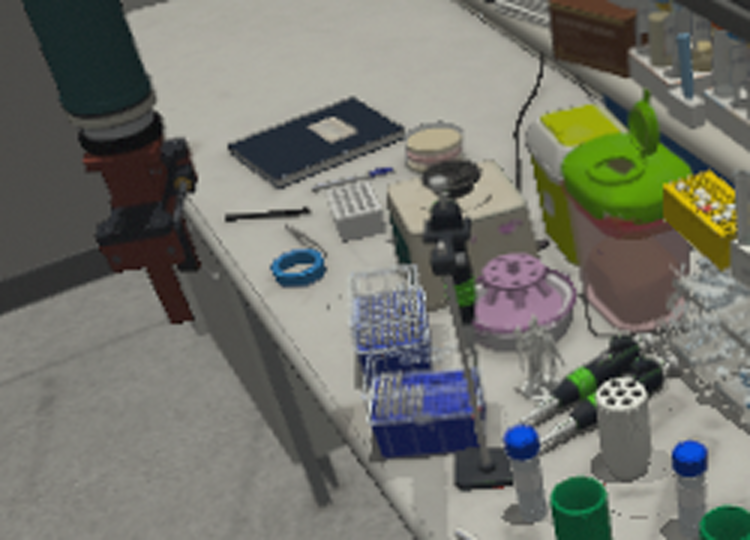

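Overlays agree to about 2 mm. The pipette stand lies in the swing path, so I go up first, then over.

>>> apply_moves(motion="0 0 -0.05 0 1; 0 0 -0.05 0 1; 0 0 -0.05 0 1; 0 0 -0.05 0 1; 0 0 0 0 1", newtons=20)

```text
t: 0.72
eef_pos: [0.2165, 0.5615, 0.4271]
tcp_rot: [[-0.933, 0.36, 0.004], [0.36, 0.933, 0.007], [-0.001, 0.008, -1.0]]
force: [-0.1, -0.4, 0.2]
finger_gap: 0.0881
```

```bash
cat > d.py <<'E'
import sys
from h import *
o=arm.get_obs(); g=[float(a) for a in sys.argv[1:4]]
d=o["tcp_rot"].T@(np.array(g)-o["eef_pos"])
print("t",o["t"],"pos",o["eef_pos"].round(4),"F",o["force"].round(1),"gap",round(o["finger_gap"],4),"yawY",np.degrees(np.arctan2(o["tcp_rot"][1,1],o["tcp_rot"][0,1])).round(2),"q6",o["q"][5].round(2))
print("tool delta mm",(d*1000).round(1),"rows of 50:",np.linalg.norm(d)/.05)
E
python3 d.py .5385 .0652 .42
```

```text
t 0.725 pos [0.2165 0.5615 0.4271] F [-0.1 -0.4  0.2] gap 0.0881 yawY 68.93 q6 -0.12
tool delta mm [-478.9 -347.4    4.8] rows of 50: 11.832302661990829
```

>>> apply_moves(motion="-0.04 -0.029 0 0 1; -0.04 -0.029 0 0 1; -0.04 -0.029 0 0 1; -0.04 -0.029 0 0 1; -0.04 -0.029 0 0 1")

```text
t: 1.35
eef_pos: [0.3503, 0.3508, 0.4209]
tcp_rot: [[-0.933, 0.359, -0.002], [0.359, 0.933, -0.002], [0.001, -0.002, -1.0]]
force: [0.7, 0.2, -0.1]
finger_gap: 0.0881
```

>>> apply_moves(motion="-0.04 -0.029 0 0 1; -0.04 -0.029 0 0 1; -0.04 -0.029 0 0 1; -0.04 -0.029 0 0 1; -0.04 -0.029 0 0 1")

```text
t: 1.98
eef_pos: [0.4847, 0.1439, 0.4209]
tcp_rot: [[-0.933, 0.36, -0.003], [0.36, 0.933, -0.0], [0.002, -0.001, -1.0]]
force: [0.8, 0.7, -0.6]
finger_gap: 0.0877
```

>>> apply_moves(motion="-0.04 -0.029 0 0 1; -0.038 -0.028 0 0 1; 0 0 0 0 1; 0 0 0 0 1")

```text
t: 2.48
eef_pos: [0.5362, 0.0645, 0.4213]
tcp_rot: [[-0.933, 0.36, -0.003], [0.36, 0.933, 0.0], [0.003, -0.001, -1.0]]
force: [0.1, 0.5, 0.5]
finger_gap: 0.0877
```

```bash
python3 d.py .5385 .0652 .079
```

```text
t 2.475 pos [0.5362 0.0645 0.4213] F [0.1 0.5 0.5] gap 0.0877 yawY 68.9 q6 -1.21
tool delta mm [ -2.8   1.7 342.3] rows of 50: 6.84674484655309
```

>>> apply_moves(motion="-0.002 0.001 0.05 0 1; 0 0 0.05 0 1; 0 0 0.05 0 1; 0 0 0.05 0 1; 0 0 0.05 0 1")

```text
t: 3.1
eef_pos: [0.5381, 0.066, 0.1713]
tcp_rot: [[-0.934, 0.358, 0.0], [0.358, 0.934, 0.0], [-0.0, 0.0, -1.0]]
force: [1.2, -0.0, -0.5]
finger_gap: 0.088
```

>>> apply_moves(motion="0 0 0.04 0 1; 0 0 0 0 1; 0 0 0 0 1")

```text
t: 3.48
eef_pos: [0.5398, 0.0652, 0.134]
tcp_rot: [[-0.934, 0.359, 0.001], [0.359, 0.934, 0.0], [-0.001, 0.001, -1.0]]
force: [-0.6, -0.1, 0.9]
finger_gap: 0.0878
```

```bash
python3 d.py .5385 .0652 .079
cat > look.py <<'E'
import sys
from h import *
n,x0,y0,x1,y1,k,name=sys.argv[1],*map(int,sys.argv[2:7]),sys.argv[7]
im=arm.camera(n); cv2.imwrite(name,cv2.resize(im[y0:y1,x0:x1],None,fx=k,fy=k,interpolation=cv2.INTER_CUBIC))
E
python3 look.py scene 230 60 430 220 4 pics/a1.png
```

```text
t 3.475 pos [0.5398 0.0652 0.134 ] F [-0.6 -0.1  0.9] gap 0.0878 yawY 68.99 q6 -1.21
tool delta mm [ 1.3 -0.5 55. ] rows of 50: 1.1003712992481958
```

View pics/a1.png

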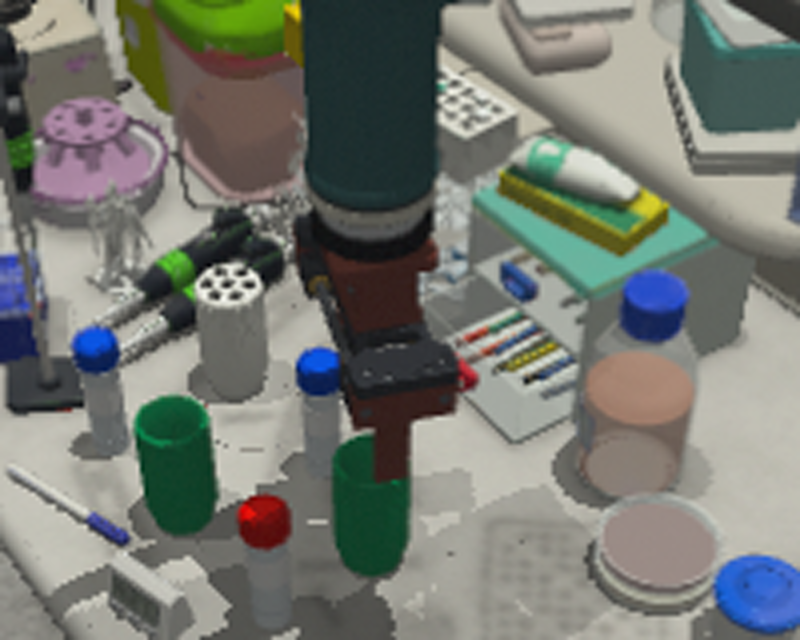

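The fingers straddle the insert at crop (370,480), clear of the blue tube. Next I descend and close.

>>> apply_moves(motion="0 0 0.03 0 1; 0 0 0.025 0 1; 0 0 0 0 1; 0 0 0 0 -1; 0 0 0 0 -1", newtons=20)

```text
t: 4.15
eef_pos: [0.5405, 0.0644, 0.0792]
tcp_rot: [[-0.933, 0.36, 0.003], [0.36, 0.933, -0.0], [-0.003, 0.001, -1.0]]
force: [0.5, 0.7, 0.6]
finger_gap: 0.0712
```

>>> apply_moves(motion="0 0 0 0 -1; 0 0 0 0 -1; 0 0 0 0 -1; 0 0 0 0 -1")

```text
t: 4.65
eef_pos: [0.5401, 0.0645, 0.0783]
tcp_rot: [[-0.933, 0.36, 0.002], [0.36, 0.933, 0.0], [-0.001, 0.001, -1.0]]
force: [0.5, 1.0, 6.2]
finger_gap: 0.0563
```

>>> apply_moves(motion="0 0 0 0 -1; 0 0 0 0 -1")

```text
t: 4.9
eef_pos: [0.5401, 0.0645, 0.0783]
tcp_rot: [[-0.933, 0.36, 0.002], [0.36, 0.933, 0.0], [-0.001, 0.001, -1.0]]
force: [0.8, 0.2, 6.1]
finger_gap: 0.0565
```

```bash
python3 look.py scene 270 100 390 220 5 pics/a2.png
```

```text
(no output)
```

View pics/a2.png

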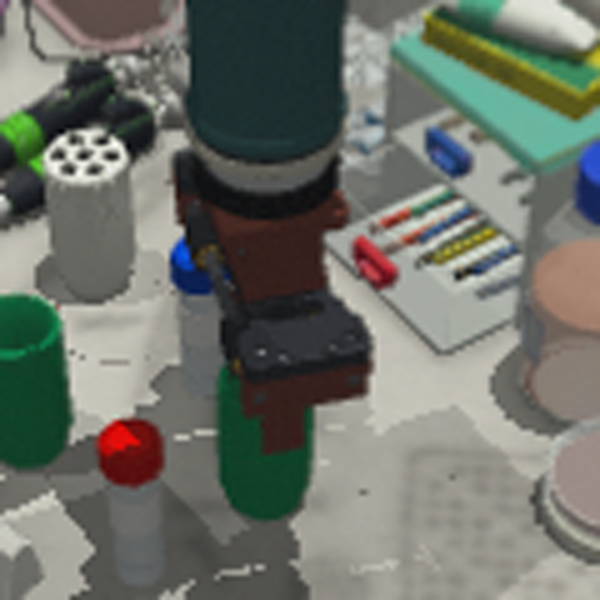

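>>> apply_moves(motion="0 0 -0.02 0 -1; 0 0 -0.04 0 -1; 0 0 -0.05 0 -1; 0 0 -0.05 0 -1; 0 0 0 0 -1")

```text
t: 5.58
eef_pos: [0.5418, 0.0642, 0.2414]
tcp_rot: [[-0.933, 0.36, 0.007], [0.36, 0.933, -0.0], [-0.007, 0.002, -1.0]]
force: [0.4, 0.9, -1.4]
finger_gap: 0.0567
```

```bash
python3 d.py .4764 -.1533 .24
```

```text
t 5.575 pos [0.5418 0.0642 0.2414] F [ 0.4  0.9 -1.4] gap 0.0567 yawY 68.93 q6 -1.21
tool delta mm [ -17.2 -226.5    1. ] rows of 50: 4.543034674515092
```

>>> apply_moves(motion="-0.003 -0.037 0 0 -1; -0.003 -0.038 0 0 -1; -0.003 -0.038 0 0 -1; -0.003 -0.038 0 0 -1; -0.003 -0.038 0 0 -1")

```text
t: 6.2
eef_pos: [0.4835, -0.1181, 0.2358]
tcp_rot: [[-0.933, 0.359, -0.003], [0.359, 0.933, 0.001], [0.003, -0.0, -1.0]]
force: [0.4, -0.4, -0.5]
finger_gap: 0.0565
```

>>> apply_moves(motion="-0.002 -0.038 0 0 -1; 0 0 0 0 -1; 0 0 0 0 -1")

```text
t: 6.58
eef_pos: [0.4727, -0.1529, 0.2365]
tcp_rot: [[-0.933, 0.36, -0.002], [0.36, 0.933, 0.001], [0.002, 0.001, -1.0]]
force: [-0.1, 0.3, -1.3]
finger_gap: 0.0561
```

```bash
python3 d.py .4764 -.1533 .20; python3 look.py scene 270 150 470 310 4 pics/a3.png; python3 look.py top 320 120 520 270 4 pics/a3t.png
```

```text
t 6.575 pos [ 0.4727 -0.1529  0.2365] F [-0.1  0.3 -1.3] gap 0.0561 yawY 68.88 q6 -1.65
tool delta mm [-3.7  0.9 36.5] rows of 50: 0.7332470813382939
```

View pics/a3.png

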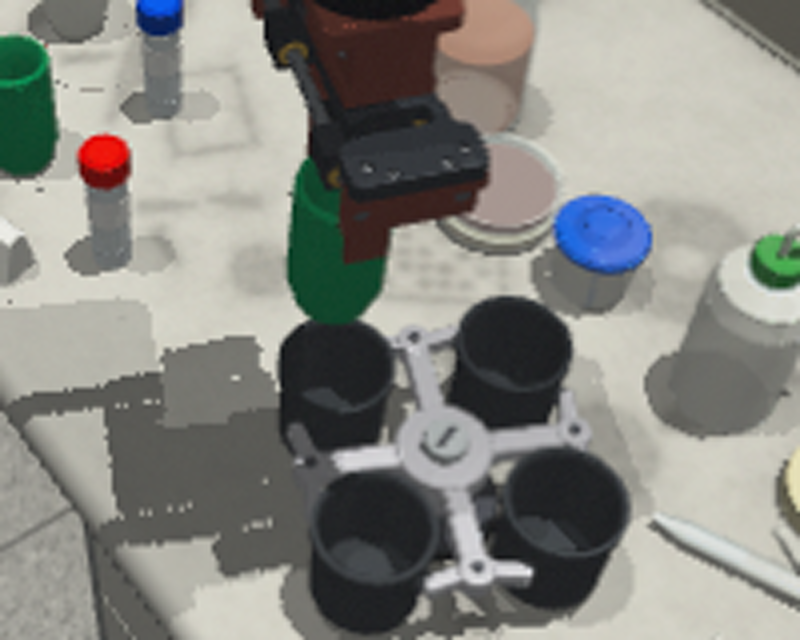

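View pics/a3t.png

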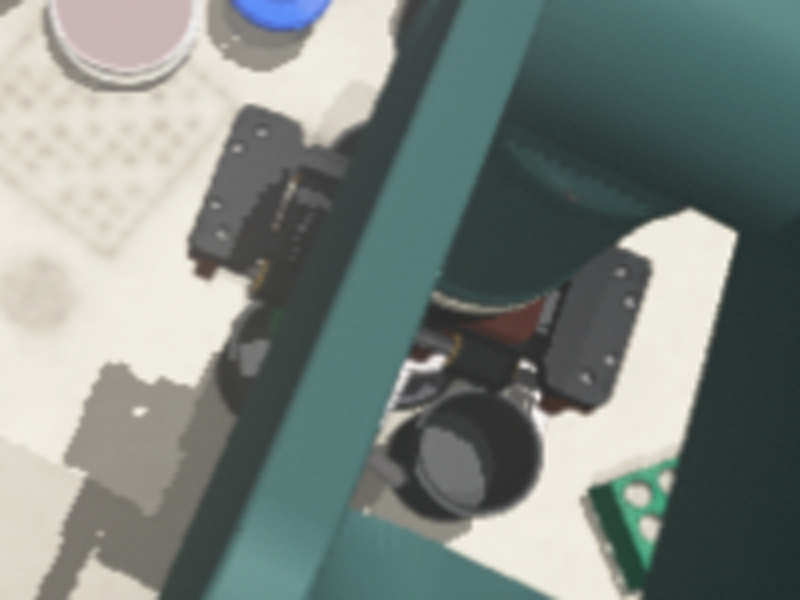

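Run:
```python
from h import *
p=arm.get_obs()["eef_pos"]; x0,y0,k=320,170,6
im=cv2.resize(arm.camera("scene")[y0:y0+90,x0:x0+100],None,fx=k,fy=k,interpolation=cv2.INTER_CUBIC)
b=p[2]-.0783
for r,z in((.0225,0),(.028,.02),(.028,.075),(.027,.102)): circ("scene",im,p,r,b+z,(0,255,255),k,x0,y0)
cv2.imwrite("pics/a4.png",im)
```

```text
(no output)
```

View pics/a4.png

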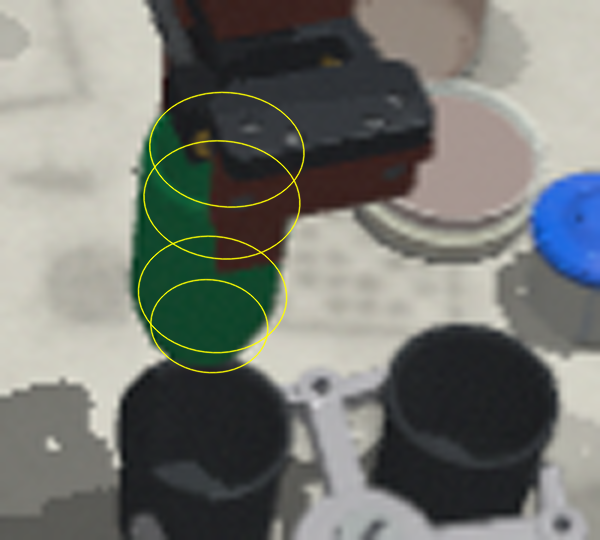

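>>> apply_moves(motion="-0.005 0.001 0 0 -1; 0 0 0.03 0 -1; 0 0 0.02 0 -1; 0 0 0 0 -1; 0 0 0 0 -1")

```text
t: 7.35
eef_pos: [0.4792, -0.1544, 0.1884]
tcp_rot: [[-0.933, 0.359, 0.001], [0.359, 0.933, -0.001], [-0.001, -0.0, -1.0]]
force: [0.0, 0.0, -0.8]
finger_gap: 0.0569
```

```bash
python3 d.py .4782 -.154 .0945;python3 - <<'E'
from h import *
p=arm.get_obs()["eef_pos"]; x0,y0,k=320,180,6
im=cv2.resize(arm.camera("scene")[y0:y0+90,x0:x0+100],None,fx=k,fy=k,interpolation=cv2.INTER_CUBIC)
b=p[2]-.0783
for r,z in((.0225,0),(.028,.02),(.028,.075),(.027,.102)): circ("scene",im,p[:2]+[-.0018,.0007],r,b+z,(0,255,255),k,x0,y0)
circ("scene",im,(.4764,-.1533),.0305,.088,(255,255,0),k,x0,y0)
cv2.imwrite("pics/a5.png",im)
E
```

```text
t 7.35 pos [ 0.4792 -0.1544  0.1884] F [ 0.   0.  -0.8] gap 0.0569 yawY 68.95 q6 -1.65
tool delta mm [ 1.2  0.  93.9] rows of 50: 1.8773257446776006
```

View pics/a5.png

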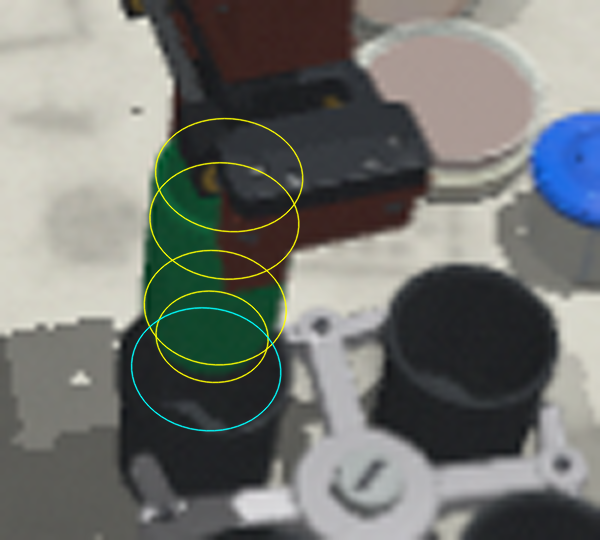

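>>> apply_moves(motion="0.001 0 0.02 0 -1; 0 0 0.01 0 -1; 0 0 0.008 0 -1; 0 0 0.008 0 -1; 0 0 0 0 -1")

```text
t: 8.02
eef_pos: [0.4774, -0.154, 0.1413]
tcp_rot: [[-0.933, 0.36, -0.001], [0.36, 0.933, 0.0], [0.001, -0.0, -1.0]]
force: [-0.6, 0.7, -0.1]
finger_gap: 0.0567
```

>>> apply_moves(motion="0 0 0.006 0 -1; 0 0 0.006 0 -1; 0 0 0.006 0 -1; 0 0 0 0 -1")

```text
t: 8.52
eef_pos: [0.4774, -0.154, 0.1232]
tcp_rot: [[-0.933, 0.36, -0.0], [0.36, 0.933, 0.0], [0.001, -0.0, -1.0]]
force: [-0.6, 0.1, -0.4]
finger_gap: 0.0564
```

>>> apply_moves(motion="0 0 0.008 0 -1; 0 0 0.008 0 -1; 0 0 0.006 0 -1; 0 0 0.004 0 -1; 0 0 0 0 -1")

```text
t: 9.15
eef_pos: [0.4778, -0.1539, 0.0974]
tcp_rot: [[-0.933, 0.36, 0.0], [0.36, 0.933, 0.0], [-0.0, 0.0, -1.0]]
force: [2.2, 1.2, -2.8]
finger_gap: 0.0567
```

>>> apply_moves(motion="0 0 0 0 0.8; 0 0 0 0 0.8; 0 0 0 0 0.8; 0 0 0 0 0.8")

```text
t: 9.65
eef_pos: [0.4774, -0.1541, 0.0977]
tcp_rot: [[-0.933, 0.36, -0.0], [0.36, 0.933, -0.0], [0.0, -0.0, -1.0]]
force: [-0.2, 0.4, 0.5]
finger_gap: 0.0791
```

>>> apply_moves(motion="0 0 -0.03 0 0.8; 0 0 -0.05 0 0.8; 0 0 -0.05 0 0.8; 0 0 -0.03 0 0.8; 0 0 0 0 1")

```text
t: 10.28
eef_pos: [0.479, -0.1548, 0.2601]
tcp_rot: [[-0.933, 0.36, 0.005], [0.36, 0.933, -0.002], [-0.005, -0.001, -1.0]]
force: [0.8, 0.0, -0.6]
finger_gap: 0.0857
```

```bash
python3 d.py .4445 .1828 .25;python3 look.py scene 270 150 470 310 4 pics/a6.png
```

```text
t 10.275 pos [ 0.479  -0.1548  0.2601] F [ 0.8  0.  -0.6] gap 0.0857 yawY 68.93 q6 -1.65
tool delta mm [153.7 302.6   9.1] rows of 50: 6.789543402916481
```

View pics/a6.png

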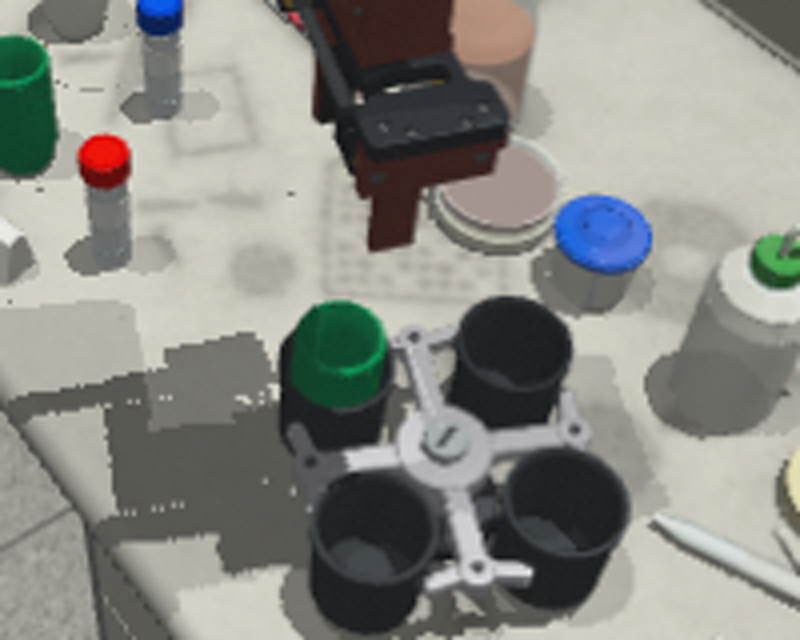

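The first insert is seated upright at crop (340,355). Next is the second insert.

>>> apply_moves(motion="0.022 0.043 0 0 1; 0.022 0.043 0 0 1; 0.022 0.043 0 0 1; 0.022 0.043 0 0 1; 0.022 0.043 0 0 1")

```text
t: 10.95
eef_pos: [0.4506, 0.0875, 0.2556]
tcp_rot: [[-0.933, 0.36, -0.003], [0.36, 0.933, -0.0], [0.003, -0.001, -1.0]]
force: [0.2, 0.5, -0.7]
finger_gap: 0.0877
```

>>> apply_moves(motion="0.022 0.043 0 0 1; 0.022 0.043 0 0 1; 0 0 0.05 0 1; 0 0 0.05 0 1; 0 0 0 0 1")

```text
t: 11.58
eef_pos: [0.4373, 0.1812, 0.1533]
tcp_rot: [[-0.933, 0.359, -0.011], [0.359, 0.933, -0.003], [0.009, -0.007, -1.0]]
force: [0.0, 0.6, 1.2]
finger_gap: 0.0877
```

>>> apply_moves(motion="0 0 0 0 1; 0 0 0 0 1")

```text
t: 11.82
eef_pos: [0.4435, 0.1824, 0.1593]
tcp_rot: [[-0.933, 0.36, 0.003], [0.36, 0.933, 0.001], [-0.002, 0.002, -1.0]]
force: [-0.1, 0.4, -0.3]
finger_gap: 0.088
```

```bash
python3 d.py .4445 .1828 .079
```

```text
t 11.825 pos [0.4435 0.1824 0.1593] F [-0.1  0.4 -0.3] gap 0.088 yawY 68.9 q6 -0.96
tool delta mm [-0.6  0.6 80.3] rows of 50: 1.6053572429870082
```

>>> apply_moves(motion="-0.001 0.001 0.03 0 1; 0 0 0.03 0 1; 0 0 0.02 0 1; 0 0 0 0 1; 0 0 0 0 1")

```text
t: 12.45
eef_pos: [0.4446, 0.183, 0.079]
tcp_rot: [[-0.933, 0.36, 0.002], [0.36, 0.933, 0.001], [-0.002, 0.001, -1.0]]
force: [0.2, 1.1, 0.6]
finger_gap: 0.0879
```

>>> apply_moves(motion="0 0 0 0 -1; 0 0 0 0 -1; 0 0 0 0 -1; 0 0 0 0 -1; 0 0 0 0 -1")

```text
t: 13.08
eef_pos: [0.4438, 0.1829, 0.0779]
tcp_rot: [[-0.933, 0.36, 0.001], [0.36, 0.933, 0.0], [-0.001, 0.0, -1.0]]
force: [-0.5, 0.7, 2.9]
finger_gap: 0.0555
```

>>> apply_moves(motion="0 0 0 0 -1; 0 0 0 0 -1; 0 0 0 0 -1")

```text
t: 13.45
eef_pos: [0.4438, 0.1829, 0.0778]
tcp_rot: [[-0.933, 0.36, 0.001], [0.36, 0.933, 0.0], [-0.001, 0.0, -1.0]]
force: [0.4, 1.1, 4.7]
finger_gap: 0.0558
```

Gripped, so I lift it.

>>> apply_moves(motion="0 0 -0.02 0 -1; 0 0 -0.04 0 -1; 0 0 -0.05 0 -1; 0 0 -0.05 0 -1; 0 0 -0.01 0 -1")

```text
t: 14.08
eef_pos: [0.4447, 0.183, 0.2502]
tcp_rot: [[-0.933, 0.359, 0.004], [0.36, 0.933, 0.001], [-0.004, 0.002, -1.0]]
force: [0.6, 0.0, -1.0]
finger_gap: 0.0555
```

```bash
python3 d.py .5265 -.3055 .245
```

```text
t 14.075 pos [0.4447 0.183  0.2502] F [ 0.6  0.  -1. ] gap 0.0555 yawY 68.93 q6 -0.96
tool delta mm [-252.  -426.4    5.2] rows of 50: 9.90657816486187
```

>>> apply_moves(motion="-0.025 -0.043 0 0 -1; -0.025 -0.043 0 0 -1; -0.025 -0.043 0 0 -1; -0.025 -0.043 0 0 -1; -0.025 -0.043 0 0 -1")

```text
t: 14.7
eef_pos: [0.4812, -0.0641, 0.2456]
tcp_rot: [[-0.933, 0.36, -0.004], [0.36, 0.933, 0.001], [0.004, -0.001, -1.0]]
force: [0.6, 0.7, -1.5]
finger_gap: 0.0559
```

>>> apply_moves(motion="-0.025 -0.042 0 0 -1; -0.025 -0.042 0 0 -1; -0.025 -0.042 0 0 -1; -0.025 -0.042 0 0 -1; -0.025 -0.042 0 0 -1")

```text
t: 15.32
eef_pos: [0.5226, -0.3045, 0.2451]
tcp_rot: [[-0.933, 0.36, -0.004], [0.36, 0.933, 0.002], [0.004, 0.001, -1.0]]
force: [0.3, 0.3, -0.9]
finger_gap: 0.0559
```

>>> apply_moves(motion="0 0 0.03 0 -1; 0 0 0.02 0 -1; 0 0 0 0 -1; 0 0 0 0 -1; 0 0 0 0 -1")

```text
t: 15.95
eef_pos: [0.5243, -0.3038, 0.1984]
tcp_rot: [[-0.933, 0.359, 0.001], [0.359, 0.933, -0.001], [-0.001, -0.0, -1.0]]
force: [0.1, -0.4, -1.5]
finger_gap: 0.0557
```

```bash
python3 d.py .5263 -.3053 .095;python3 - <<'E'
from h import *
p=arm.get_obs()["eef_pos"]; x0,y0,k=350,200,6
im=cv2.resize(arm.camera("scene")[y0:y0+95,x0:x0+110],None,fx=k,fy=k,interpolation=cv2.INTER_CUBIC)
b=p[2]-.0778
for r,z in((.0225,0),(.028,.02),(.028,.075),(.027,.102)): circ("scene",im,p[:2],r,b+z,(0,255,255),k,x0,y0)
circ("scene",im,(.5262,-.3053),.0305,.088,(255,255,0),k,x0,y0)
cv2.imwrite("pics/b1.png",im)
E
```

```text
t 15.95 pos [ 0.5243 -0.3038  0.1984] F [ 0.1 -0.4 -1.5] gap 0.0557 yawY 68.94 q6 -1.84
tool delta mm [ -2.2  -0.6 103.5] rows of 50: 2.069549642649694
```

View pics/b1.png

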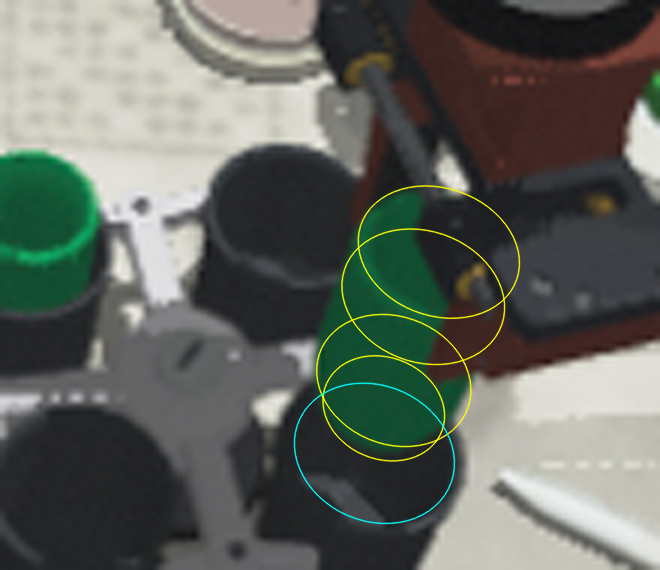

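>>> apply_moves(motion="-0.002 -0.001 0.02 0 -1; 0 0 0.01 0 -1; 0 0 0.01 0 -1; 0 0 0.008 0 -1; 0 0 0 0 -1")

```text
t: 16.62
eef_pos: [0.525, -0.3051, 0.1491]
tcp_rot: [[-0.933, 0.36, -0.001], [0.36, 0.933, 0.001], [0.001, 0.0, -1.0]]
force: [-0.3, 0.2, -1.3]
finger_gap: 0.0558
```

>>> apply_moves(motion="0 0 0.006 0 -1; 0 0 0.006 0 -1; 0 0 0.006 0 -1; 0 0 0.006 0 -1; 0 0 0 0 -1")

```text
t: 17.25
eef_pos: [0.5251, -0.3052, 0.125]
tcp_rot: [[-0.933, 0.36, -0.001], [0.36, 0.933, 0.0], [0.001, 0.0, -1.0]]
force: [-0.7, -0.7, -1.7]
finger_gap: 0.0559
```

>>> apply_moves(motion="0 0 0.008 0 -1; 0 0 0.008 0 -1; 0 0 0.006 0 -1; 0 0 0.005 0 -1; 0 0 0 0 -1")

```text
t: 17.88
eef_pos: [0.5251, -0.3052, 0.0982]
tcp_rot: [[-0.933, 0.36, -0.001], [0.36, 0.933, 0.0], [0.001, 0.0, -1.0]]
force: [-0.2, 0.7, -1.2]
finger_gap: 0.0555
```

>>> apply_moves(motion="0 0 0.001 0 0.8; 0 0 0 0 0.8; 0 0 0 0 0.8; 0 0 0 0 0.8")

```text
t: 18.38
eef_pos: [0.5255, -0.3054, 0.0979]
tcp_rot: [[-0.933, 0.36, 0.0], [0.36, 0.933, -0.0], [-0.0, -0.0, -1.0]]
force: [-0.0, 0.5, -0.6]
finger_gap: 0.0791
```

>>> apply_moves(motion="0 0 -0.03 0 0.8; 0 0 -0.05 0 0.8; 0 0 -0.05 0 0.8; 0 0 -0.03 0 0.8; 0 0 0 0 0.5")

```text
t: 19.0
eef_pos: [0.5268, -0.3064, 0.2606]
tcp_rot: [[-0.933, 0.359, 0.005], [0.359, 0.933, -0.004], [-0.006, -0.002, -1.0]]
force: [-0.8, -0.1, 0.0]
finger_gap: 0.072
```

```bash
python3 d.py .5605 .164 .25;python3 look.py scene 270 150 470 310 4 pics/b2.png
```

```text
t 19.0 pos [ 0.5268 -0.3064  0.2606] F [-0.8 -0.1  0. ] gap 0.072 yawY 68.93 q6 -1.84
tool delta mm [137.7 451.1   9.1] rows of 50: 9.434215926699162
```

View pics/b2.png

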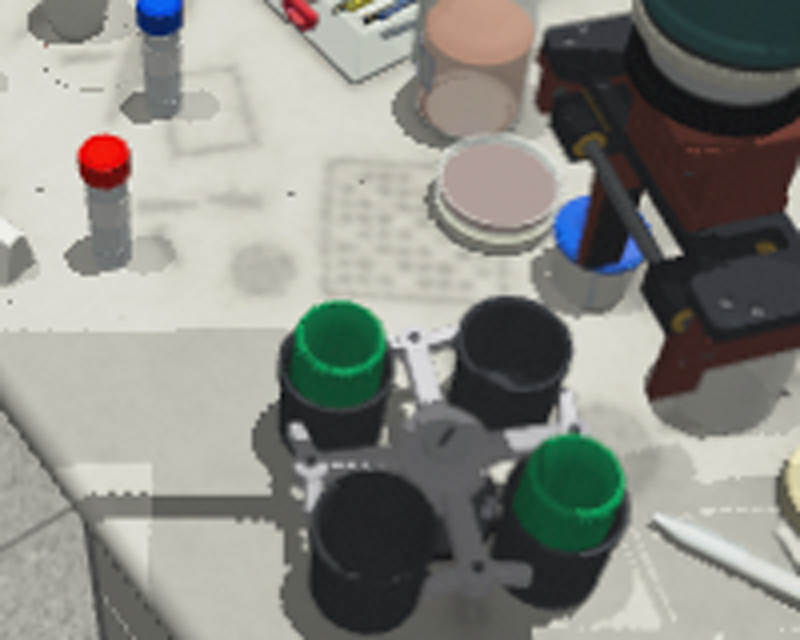

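Both inserts are seated in opposite buckets, at crop (340,355) and (572,490). Next is blue tube 1.

>>> apply_moves(motion="0.013 0.045 0 0 0.5; 0.014 0.045 0 0 0.5; 0.014 0.045 0 0 0.5; 0.014 0.045 0 0 0.5; 0.014 0.045 0 0 0.5")

```text
t: 19.68
eef_pos: [0.5405, -0.0688, 0.2554]
tcp_rot: [[-0.933, 0.36, -0.004], [0.36, 0.933, 0.001], [0.004, -0.0, -1.0]]
force: [-0.3, 0.9, -0.0]
finger_gap: 0.0657
```

>>> apply_moves(motion="0.014 0.045 0 0 0.5; 0.014 0.045 0 0 0.5; 0.014 0.045 0 0 0.5; 0.014 0.045 0 0 0.5; 0.014 0.045 0 0 0.5")

```text
t: 20.3
eef_pos: [0.5561, 0.1659, 0.2553]
tcp_rot: [[-0.933, 0.36, -0.004], [0.36, 0.933, -0.001], [0.003, -0.002, -1.0]]
force: [0.9, 0.0, 0.1]
finger_gap: 0.0658
```

>>> apply_moves(motion="0 0 0.05 0 0.5; 0 0 0.04 0 0.5; 0 0 0 0 0.5; 0 0 0 0 0.5; 0 0 0 0 0.5")

```text
t: 20.92
eef_pos: [0.5587, 0.1645, 0.1693]
tcp_rot: [[-0.933, 0.36, 0.003], [0.36, 0.933, 0.0], [-0.002, 0.001, -1.0]]
force: [-0.8, 1.0, -0.1]
finger_gap: 0.0657
```

```bash
python3 d.py .5605 .164 .092;python3 look.py scene 230 80 380 200 5 pics/c1.png;python3 look.py top 365 140 485 255 5 pics/c1t.png
```

```text
t 20.925 pos [0.5587 0.1645 0.1693] F [-0.8  1.  -0.1] gap 0.0657 yawY 68.9 q6 -1.03
tool delta mm [-1.6  0.  77.3] rows of 50: 1.54584025075252
```

View pics/c1.png

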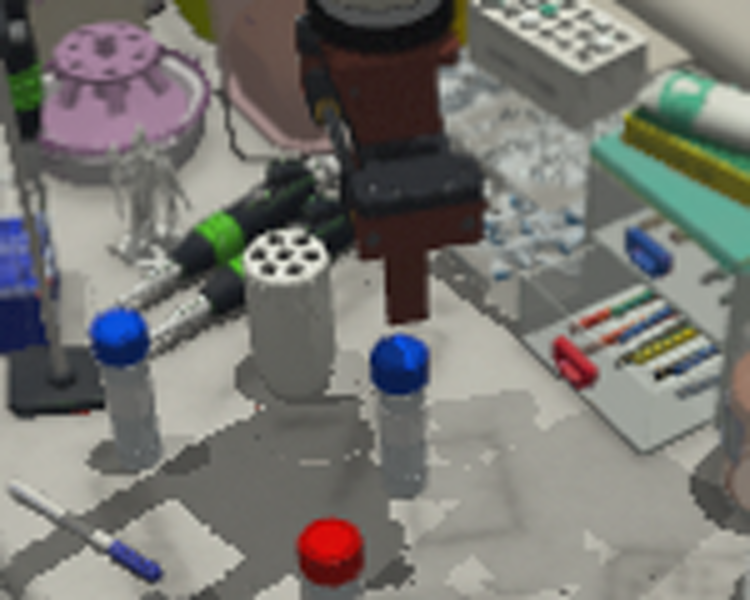

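View pics/c1t.png

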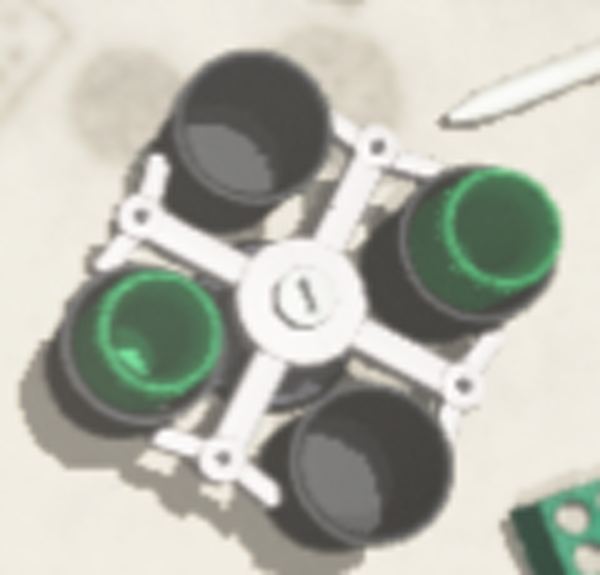

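```bash
python3 -c "
from h import *
print(unproj('top',[(396.5,206),(464.9,184.8)],.118))
print(unproj('scene',[(354.8,234.5),(412.8,267.5)],.118))"
```

```text
[[ 0.47821611 -0.15427258  0.118     ]
 [ 0.52754705 -0.30504144  0.118     ]]
[[ 0.47526278 -0.15580162  0.118     ]
 [ 0.52449046 -0.30253865  0.118     ]]
```

>>> apply_moves(motion="-0.001 0 0.03 0 0.5; 0 0 0.03 0 0.5; 0 0 0.015 0 0.5; 0 0 0 0 0.5; 0 0 0 0 0.5")

```text
t: 21.65
eef_pos: [0.5593, 0.1643, 0.0938]
tcp_rot: [[-0.933, 0.36, 0.002], [0.36, 0.933, 0.0], [-0.002, 0.001, -1.0]]
force: [0.2, -0.3, 0.4]
finger_gap: 0.0657
```

>>> apply_moves(motion="-0.001 0 0.006 0 0.5; 0 0 0 0 0.5; 0 0 0 0 -1; 0 0 0 0 -1; 0 0 0 0 -1")

```text
t: 22.28
eef_pos: [0.5594, 0.1638, 0.0867]
tcp_rot: [[-0.933, 0.36, 0.0], [0.36, 0.933, -0.0], [-0.0, -0.0, -1.0]]
force: [-0.7, -0.4, 0.0]
finger_gap: 0.0397
```

>>> apply_moves(motion="0 0 0 0 -1; 0 0 0 0 -1; 0 0 0 0 -1; 0 0 0 0 -1; 0 0 0 0 -1")

```text
t: 22.9
eef_pos: [0.5594, 0.1638, 0.0867]
tcp_rot: [[-0.933, 0.36, 0.0], [0.36, 0.933, -0.0], [-0.0, -0.0, -1.0]]
force: [-0.2, -0.1, 0.5]
finger_gap: 0.0344
```

```bash
python3 d.py .5605 .164 .092;python3 look.py scene 260 80 360 180 6 pics/c2.png
```

```text
t 22.9 pos [0.5594 0.1638 0.0867] F [-0.2 -0.1  0.5] gap 0.0344 yawY 68.93 q6 -1.04
tool delta mm [-1.   0.6 -5.3] rows of 50: 0.10925503542250796
```

View pics/c2.png

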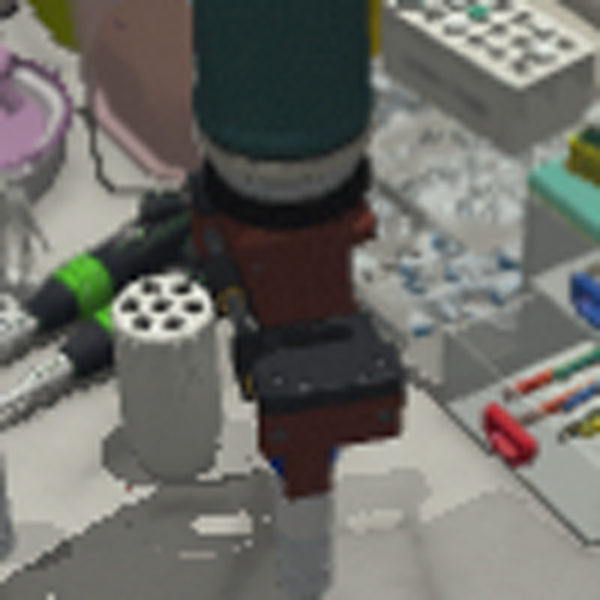

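>>> apply_moves(motion="0 0 -0.02 0 -1; 0 0 -0.05 0 -1; 0 0 -0.05 0 -1; 0 0 -0.05 0 -1; 0 0 -0.02 0 -1")

```text
t: 23.58
eef_pos: [0.5606, 0.164, 0.2801]
tcp_rot: [[-0.933, 0.36, 0.005], [0.36, 0.933, 0.001], [-0.004, 0.002, -1.0]]
force: [0.5, -0.5, -1.4]
finger_gap: 0.0343
```

>>> apply_moves(motion="0 0 0 0 -1; 0 0 0 0 -1")

```text
t: 23.82
eef_pos: [0.5584, 0.1636, 0.2752]
tcp_rot: [[-0.933, 0.36, -0.002], [0.36, 0.933, -0.001], [0.002, -0.001, -1.0]]
force: [0.4, 0.1, -1.7]
finger_gap: 0.0345
```

```bash
python3 d.py .477 -.154 .27; python3 look.py scene 260 40 360 180 5 pics/c3.png
```

```text
t 23.825 pos [0.5584 0.1636 0.2752] F [ 0.4  0.1 -1.7] gap 0.0345 yawY 68.93 q6 -1.04
tool delta mm [ -38.3 -325.7    5.6] rows of 50: 6.559032302004618
```

View pics/c3.png

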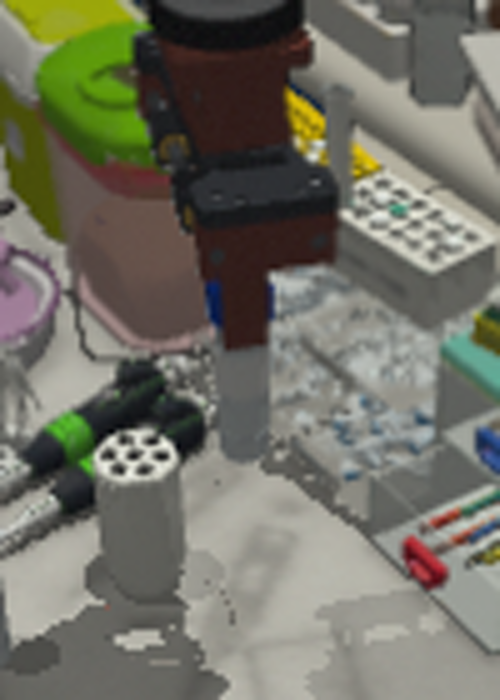

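The tube is held upright at crop (245,340). I carry it to the near-left bucket in 7 rows.

>>> apply_moves(motion="-0.005 -0.046 0 0 -1; -0.005 -0.046 0 0 -1; -0.006 -0.047 0 0 -1; -0.006 -0.047 0 0 -1; -0.006 -0.047 0 0 -1")

```text
t: 24.5
eef_pos: [0.5003, -0.0648, 0.2751]
tcp_rot: [[-0.933, 0.359, -0.003], [0.359, 0.933, 0.001], [0.003, -0.0, -1.0]]
force: [0.3, 0.1, -0.5]
finger_gap: 0.0339
```

>>> apply_moves(motion="-0.006 -0.047 0 0 -1; -0.005 -0.047 0 0 -1; 0 0 0.02 0 -1; 0 0 0 0 -1; 0 0 0 0 -1")

```text
t: 25.12
eef_pos: [0.4779, -0.1548, 0.2563]
tcp_rot: [[-0.933, 0.359, -0.001], [0.359, 0.933, 0.001], [0.001, 0.0, -1.0]]
force: [-0.8, 0.2, -1.3]
finger_gap: 0.0343
```

>>> apply_moves(motion="0 0 0 0 -1; 0 0 0 0 -1")

```text
t: 25.38
eef_pos: [0.4786, -0.155, 0.2571]
tcp_rot: [[-0.933, 0.359, 0.001], [0.359, 0.933, -0.0], [-0.001, -0.0, -1.0]]
force: [-0.8, -0.5, -0.1]
finger_gap: 0.0341
```

```bash
cat > tub.py <<'E'
import sys
from h import *
o=arm.get_obs();p=o["eef_pos"]; dx,dy,tx,ty=map(float,sys.argv[1:5]); x0,y0=map(int,sys.argv[5:7]);k=6
im=cv2.resize(arm.camera("scene")[y0:y0+100,x0:x0+110],None,fx=k,fy=k,interpolation=cv2.INTER_CUBIC)
b=p[2]-.0867
for r,z in((.0145,0),(.0145,.05),(.0175,.11)): circ("scene",im,p[:2]+[dx,dy],r,b+z,(0,255,255),k,x0,y0)
circ("scene",im,(tx,ty),.0235,.118,(255,0,255),k,x0,y0)
cv2.imwrite(sys.argv[7],im)
E
python3 d.py .477 -.154 .123; python3 tub.py 0 0 .477 -.154 310 160 pics/c4.png
```

```text
t 25.375 pos [ 0.4786 -0.155   0.2571] F [-0.8 -0.5 -0.1] gap 0.0341 yawY 68.98 q6 -1.65
tool delta mm [  1.9   0.4 134.1] rows of 50: 2.6830801171211336
```

View pics/c4.png

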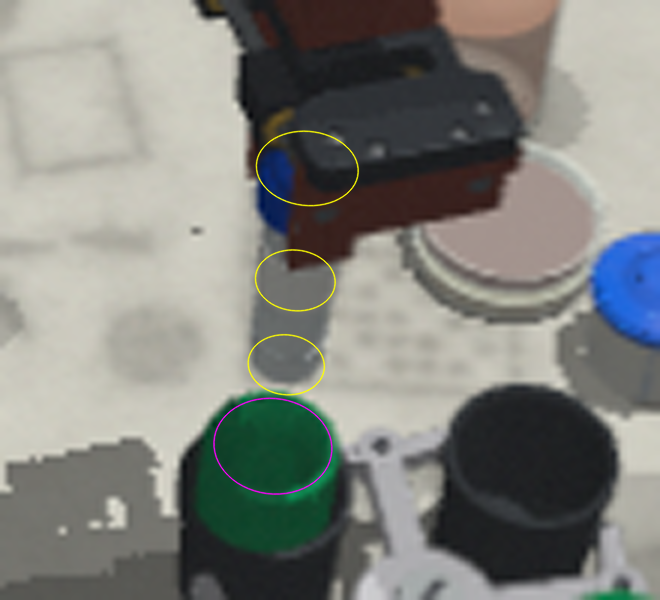

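>>> apply_moves(motion="0.002 0 0.02 0 -1; 0 0 0.02 0 -1; 0 0 0.005 0 -1; 0 0 0 0 -1; 0 0 0 0 -1")

```text
t: 26.05
eef_pos: [0.4769, -0.1549, 0.2125]
tcp_rot: [[-0.933, 0.36, 0.001], [0.36, 0.933, -0.001], [-0.001, -0.0, -1.0]]
force: [-0.2, -0.0, -0.3]
finger_gap: 0.0342
```

```bash
python3 d.py .477 -.154 .123; python3 tub.py 0 0 .477 -.154 310 165 pics/c5.png
```

```text
t 26.05 pos [ 0.4769 -0.1549  0.2125] F [-0.2 -0.  -0.3] gap 0.0342 yawY 68.93 q6 -1.65
tool delta mm [ 0.3  0.9 89.5] rows of 50: 1.7903719051230171
```

View pics/c5.png

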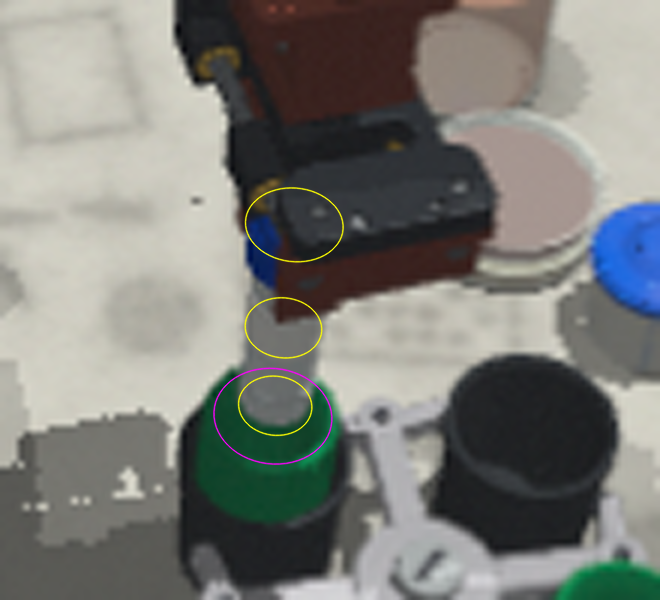

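Aligned over the hole. I lower slowly and watch the force.

>>> apply_moves(motion="0 0.001 0.01 0 -1; 0 0 0.008 0 -1; 0 0 0.006 0 -1; 0 0 0.005 0 -1; 0 0 0 0 -1")

```text
t: 26.72
eef_pos: [0.4763, -0.1536, 0.1822]
tcp_rot: [[-0.933, 0.36, -0.001], [0.36, 0.933, 0.0], [0.001, -0.0, -1.0]]
force: [0.3, -0.8, -0.7]
finger_gap: 0.0346
```

>>> apply_moves(motion="0 0 0.005 0 -1; 0 0 0.005 0 -1; 0 0 0.005 0 -1; 0 0 0.005 0 -1; 0 0 0 0 -1")

```text
t: 27.35
eef_pos: [0.4763, -0.1535, 0.1622]
tcp_rot: [[-0.933, 0.36, -0.001], [0.36, 0.933, 0.0], [0.001, -0.0, -1.0]]
force: [-0.3, -0.2, -1.0]
finger_gap: 0.0345
```

>>> apply_moves(motion="0 0 0.008 0 -1; 0 0 0.008 0 -1; 0 0 0.008 0 -1; 0 0 0.007 0 -1; 0 0 0 0 -1")

```text
t: 27.98
eef_pos: [0.4762, -0.1535, 0.131]
tcp_rot: [[-0.933, 0.36, -0.001], [0.36, 0.933, 0.001], [0.001, 0.0, -1.0]]
force: [-1.0, -0.5, -0.4]
finger_gap: 0.0342
```

>>> apply_moves(motion="0 0 0.003 0 -1; 0 0 0.002 0 -1; 0 0 0.001 0 -1; 0 0 0 0 -1")

```text
t: 28.48
eef_pos: [0.4766, -0.1537, 0.1257]
tcp_rot: [[-0.933, 0.36, 0.0], [0.36, 0.933, -0.0], [-0.0, -0.0, -1.0]]
force: [0.4, 0.4, -0.7]
finger_gap: 0.0344
```

>>> apply_moves(motion="0 0 0 0 0.3; 0 0 0 0 0.3; 0 0 0 0 0.3; 0 0 0 0 0.3")

```text
t: 28.98
eef_pos: [0.4767, -0.1537, 0.1257]
tcp_rot: [[-0.933, 0.36, 0.0], [0.36, 0.933, -0.0], [-0.0, -0.0, -1.0]]
force: [0.9, 0.3, -0.2]
finger_gap: 0.057
```

>>> apply_moves(motion="0 0 -0.02 0 0.3; 0 0 -0.05 0 0.3; 0 0 -0.05 0 0.3; 0 0 -0.05 0 0.3; 0 0 0 0 0.3")

```text
t: 29.6
eef_pos: [0.4791, -0.1548, 0.2999]
tcp_rot: [[-0.933, 0.36, 0.008], [0.36, 0.933, -0.004], [-0.009, -0.001, -1.0]]
force: [-0.7, -0.4, -0.9]
finger_gap: 0.0571
```

```bash
python3 d.py .437 .283 .29;python3 look.py scene 270 150 470 310 4 pics/c6.png
```

```text
t 29.6 pos [ 0.4791 -0.1548  0.2999] F [-0.7 -0.4 -0.9] gap 0.0571 yawY 68.93 q6 -1.65
tool delta mm [196.8 393.4   7.9] rows of 50: 8.79935078900343
```

View pics/c6.png

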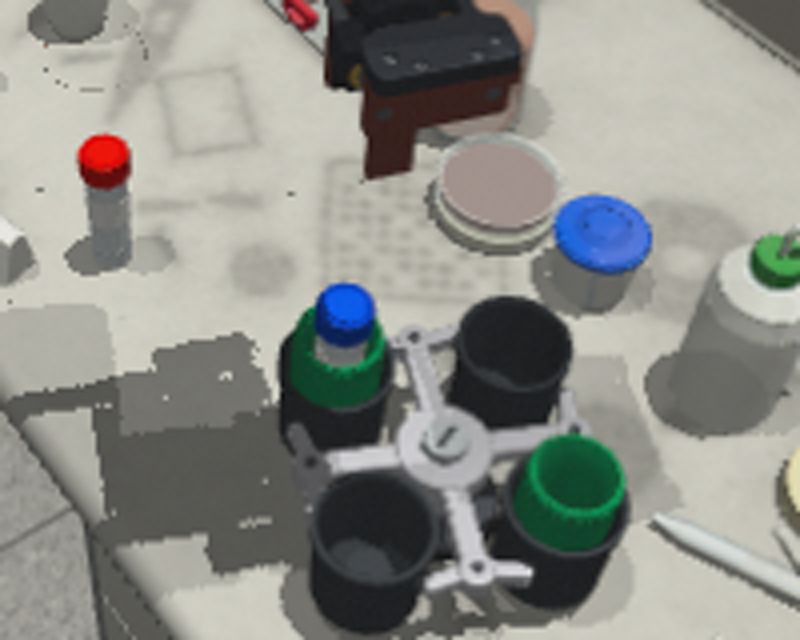

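Tube 1 is seated. I turn the jaws towards x here, clear of everything, so the gripper body stays off the pipette stand later.

>>> apply_moves(motion="0 0 0 10.5 0.3; 0 0 0 10.5 0.3; 0 0 0 10.5 0.3; 0 0 0 10.5 0.3; 0 0 0 10.5 0.3")

```text
t: 30.28
eef_pos: [0.4755, -0.1531, 0.2936]
tcp_rot: [[-0.277, 0.961, -0.003], [0.961, 0.277, 0.002], [0.002, -0.003, -1.0]]
force: [-0.2, -0.7, -0.5]
finger_gap: 0.057
```

>>> apply_moves(motion="0 0 0 10.5 0.3; 0 0 0 0 0.3; 0 0 0 0 0.3")

```text
t: 30.65
eef_pos: [0.4761, -0.1534, 0.2947]
tcp_rot: [[-0.107, 0.994, -0.002], [0.994, 0.107, 0.001], [0.001, -0.002, -1.0]]
force: [0.5, -0.7, -0.3]
finger_gap: 0.0568
```

```bash
python3 d.py .437 .283 .29
```

```text
t 30.65 pos [ 0.4761 -0.1534  0.2947] F [ 0.5 -0.7 -0.3] gap 0.0568 yawY 6.13 q6 -0.56
tool delta mm [438.1   7.8   5. ] rows of 50: 8.76403506527399
```

>>> apply_moves(motion="0.048 0.001 0 0 0.3; 0.048 0.001 0 0 0.3; 0.048 0.001 0 0 0.3; 0.048 0.001 0 0 0.3; 0.048 0.001 0 0 0.3")

```text
t: 31.28
eef_pos: [0.4564, 0.087, 0.2954]
tcp_rot: [[-0.106, 0.994, -0.0], [0.994, 0.106, -0.0], [-0.0, -0.0, -1.0]]
force: [1.1, 0.3, -0.1]
finger_gap: 0.0573
```

>>> apply_moves(motion="0.048 0.001 0 0 0.3; 0.048 0.001 0 0 0.3; 0.048 0.001 0 0 0.3; 0 0 0 0 0.3; 0 0 0 0 0.3")

```text
t: 31.9
eef_pos: [0.4447, 0.2287, 0.2953]
tcp_rot: [[-0.106, 0.994, -0.001], [0.994, 0.106, -0.001], [-0.001, -0.001, -1.0]]
force: [0.3, -0.1, 0.0]
finger_gap: 0.0566
```

```bash
python3 d.py .437 .283 .29; python3 look.py scene 180 40 340 180 5 pics/e1.png;python3 look.py top 60 140 260 260 4 pics/e1t.png
python3 -c "
from h import *
print(unproj('top',[(95,195),(130,215)],.28), proj('scene',[(.45,.4,0),(.45,.4,.3),(.45,.37,.3)]),proj('top',[(.45,.4,0),(.45,.4,.3),(.45,.37,.3)]))"
```

```text
t 31.9 pos [0.4447 0.2287 0.2953] F [ 0.3 -0.1  0. ] gap 0.0566 yawY 6.06 q6 0.23
tool delta mm [54.8 -1.9  5.2] rows of 50: 1.1021507796523184
[[0.4596946  0.41077685 0.28      ]
 [0.42510409 0.34441498 0.28      ]] [[245.50301682 150.21486149]
 [229.34321982  70.9726853 ]
 [233.94817705  75.35983628]] [[156.36740855 222.20246863]
 [ 94.80202719 198.31719596]
 [111.92067425 198.61201181]]
```

View pics/e1.png

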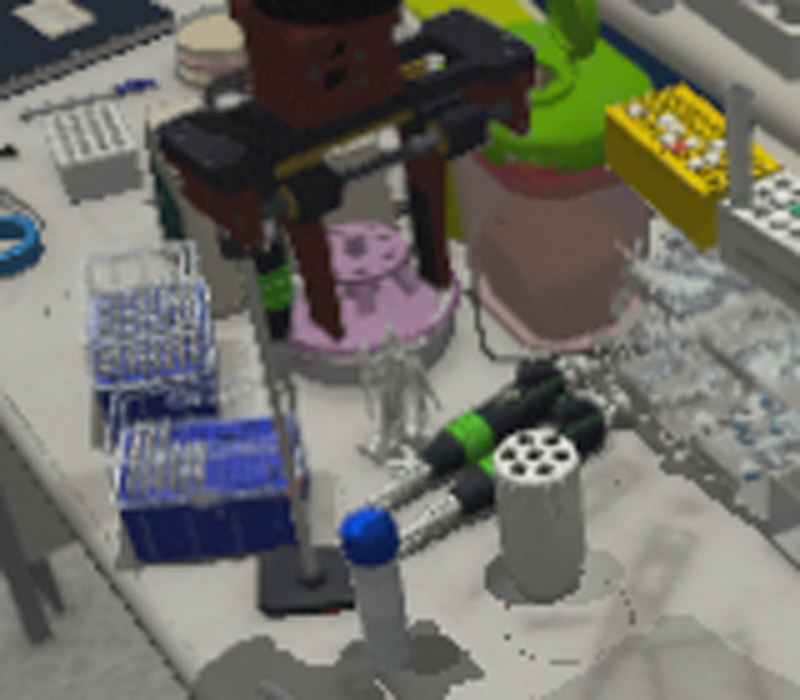

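View pics/e1t.png

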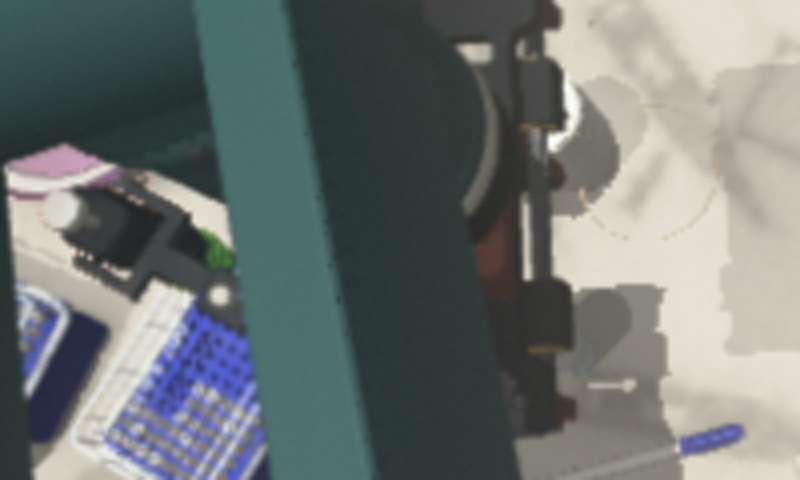

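Run:
```python
from h import *
im=cv2.imread("pics/top0.png")[160:260,60:220]; cv2.imwrite("pics/e2.png",cv2.resize(im,None,fx=5,fy=5,interpolation=cv2.INTER_CUBIC))
print(unproj('top',[(115,214)],.30),unproj('top',[(115,214)],.25),unproj('scene',[(242,155)],.01))
```

```text
[[0.42340689 0.36183731 0.3       ]] [[0.43084877 0.38530703 0.25      ]] [[0.42525258 0.37423138 0.01      ]]
```

View pics/e2.png

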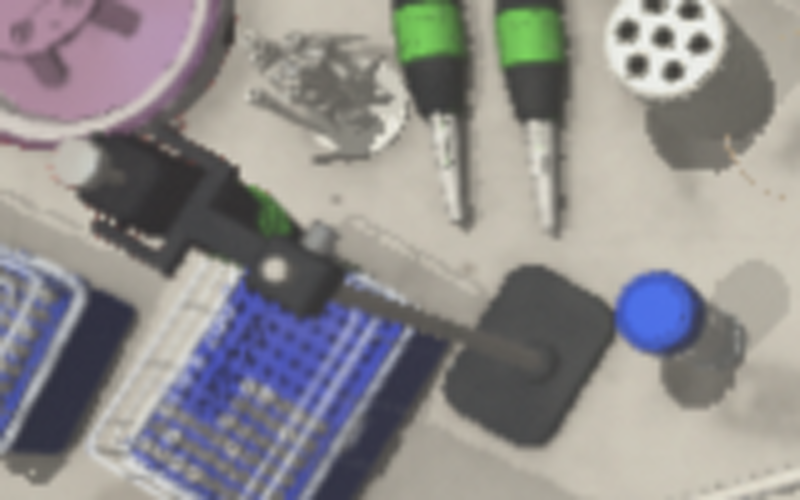

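The stand's clamp reaches to about y = 0.345. I bias the grasp 3-4 mm towards -y and descend in stages, watching the force.

```bash
python3 d.py .4368 .279 .29
```

```text
t 32.0 pos [0.445  0.228  0.2955] F [ 0.9  0.2 -1. ] gap 0.057 yawY 5.91 q6 0.23
tool delta mm [51.6 -2.9  5.4] rows of 50: 1.0389053493680749
```

>>> apply_moves(motion="0.025 -0.001 0 0 0.3; 0.025 -0.001 0 0 0.3; 0 0 0 0 0.3; 0 0 0 0 0.3")

```text
t: 32.5
eef_pos: [0.438, 0.2774, 0.2956]
tcp_rot: [[-0.103, 0.995, -0.0], [0.995, 0.103, -0.001], [-0.001, -0.0, -1.0]]
force: [0.3, 0.0, 0.3]
finger_gap: 0.0572
```

```bash
python3 d.py .4368 .279 .087; python3 look.py scene 180 20 340 160 5 pics/e3.png
```

```text
t 32.5 pos [0.438  0.2774 0.2956] F [0.3 0.  0.3] gap 0.0572 yawY 5.89 q6 0.33
tool delta mm [  1.9  -1.  208.6] rows of 50: 4.17202070800059
```

View pics/e3.png

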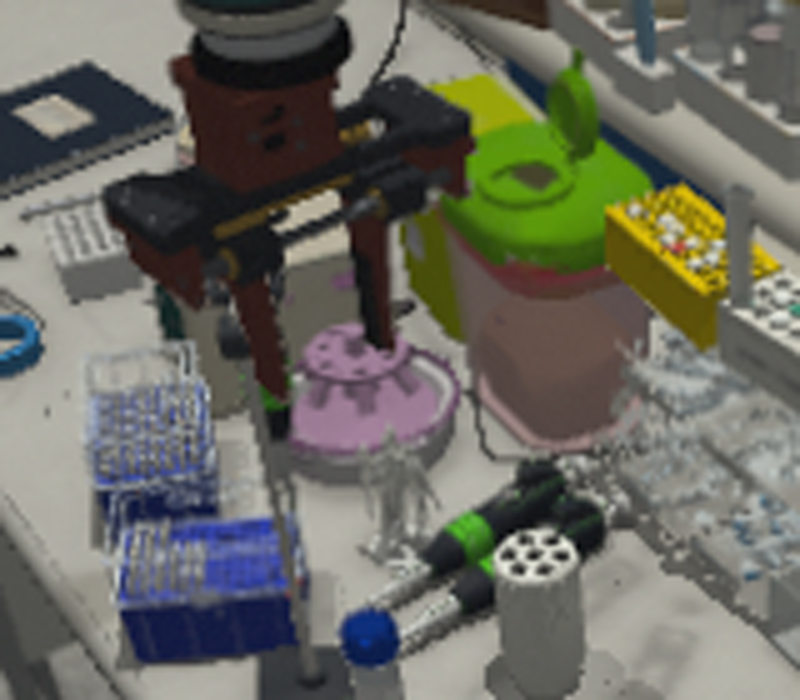

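>>> apply_moves(motion="0.001 -0.001 0.02 0 0.3; 0 0 0.02 0 0.3; 0 0 0.02 0 0.3; 0 0 0 0 0.3")

```text
t: 33.05
eef_pos: [0.4358, 0.2781, 0.2344]
tcp_rot: [[-0.102, 0.995, -0.003], [0.995, 0.102, -0.002], [-0.001, -0.003, -1.0]]
force: [-0.1, 0.3, -0.4]
finger_gap: 0.0571
```

>>> apply_moves(motion="0 0 0.015 0 0.3; 0 0 0.015 0 0.3; 0 0 0.015 0 0.3; 0 0 0 0 0.3")

```text
t: 33.55
eef_pos: [0.4356, 0.279, 0.1891]
tcp_rot: [[-0.103, 0.995, -0.003], [0.995, 0.103, -0.001], [-0.001, -0.003, -1.0]]
force: [0.3, -0.3, 0.2]
finger_gap: 0.0574
```

>>> apply_moves(motion="0 0 0.015 0 0.3; 0 0 0.01 0 0.3; 0 0 0 0 0.3; 0 0 0 0 0.3")

```text
t: 34.05
eef_pos: [0.4368, 0.2796, 0.1657]
tcp_rot: [[-0.103, 0.995, 0.0], [0.995, 0.103, -0.0], [-0.0, 0.0, -1.0]]
force: [-0.1, 0.2, -0.5]
finger_gap: 0.0574
```

```bash
python3 d.py .4368 .279 .087; python3 look.py scene 180 40 340 180 5 pics/e4.png
```

```text
t 34.05 pos [0.4368 0.2796 0.1657] F [-0.1  0.2 -0.5] gap 0.0574 yawY 5.93 q6 0.33
tool delta mm [-0.6 -0.1 78.7] rows of 50: 1.5748505736540013
```

View pics/e4.png

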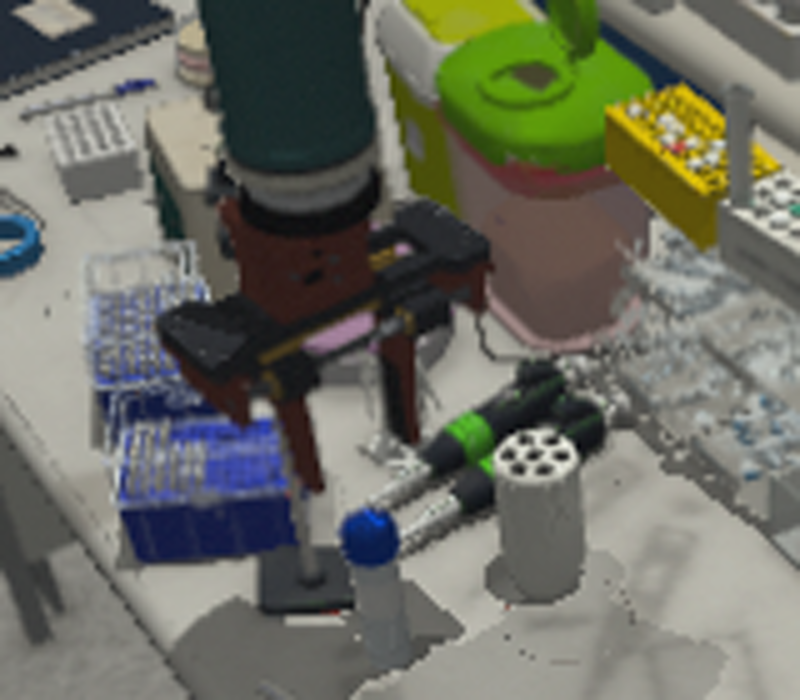

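>>> apply_moves(motion="0 0 0.015 0 0.3; 0 0 0.015 0 0.3; 0 0 0 0 0.3; 0 0 0 0 0.3")

```text
t: 34.6
eef_pos: [0.4366, 0.2795, 0.1354]
tcp_rot: [[-0.103, 0.995, -0.001], [0.995, 0.103, -0.0], [-0.0, -0.001, -1.0]]
force: [0.7, 0.0, 0.1]
finger_gap: 0.0571
```

```bash
python3 d.py .4368 .279 .087; python3 look.py scene 200 80 320 180 6 pics/e5.png
```

```text
t 34.6 pos [0.4366 0.2795 0.1354] F [0.7 0.  0.1] gap 0.0571 yawY 5.93 q6 0.33
tool delta mm [-0.5  0.2 48.4] rows of 50: 0.9672499591954205
```

View pics/e5.png

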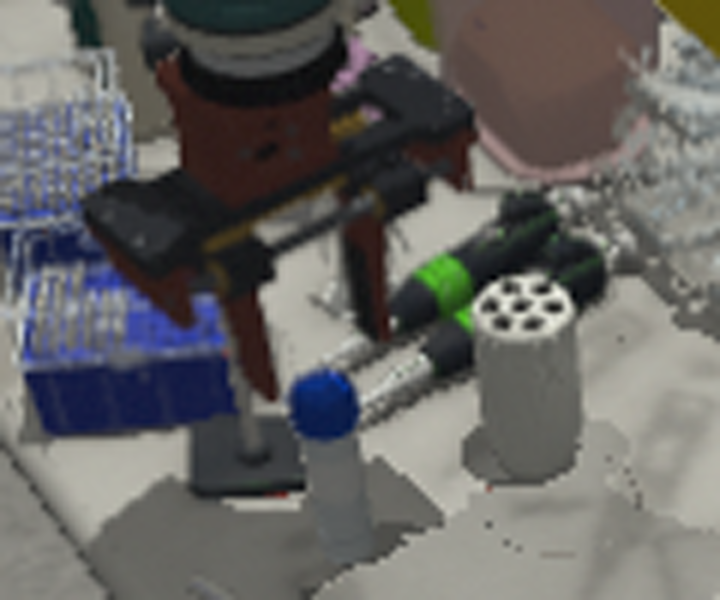

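>>> apply_moves(motion="0 0 0.015 0 0.3; 0 0 0.015 0 0.3; 0 0 0 0 0.3")

```text
t: 35.02
eef_pos: [0.4353, 0.2789, 0.1039]
tcp_rot: [[-0.103, 0.995, -0.003], [0.995, 0.103, -0.002], [-0.001, -0.003, -1.0]]
force: [0.2, 0.5, -0.1]
finger_gap: 0.0573
```

>>> apply_moves(motion="0 0 0.01 0 0.3; 0 0 0.008 0 0.3; 0 0 0 0 0.3; 0 0 0 0 0.3")

```text
t: 35.52
eef_pos: [0.4368, 0.2796, 0.0877]
tcp_rot: [[-0.103, 0.995, 0.0], [0.995, 0.103, -0.0], [-0.0, 0.0, -1.0]]
force: [0.1, 0.5, -0.6]
finger_gap: 0.0571
```

>>> apply_moves(motion="0 0 0 0 -1; 0 0 0 0 -1; 0 0 0 0 -1; 0 0 0 0 -1; 0 0 0 0 -1")

```text
t: 36.15
eef_pos: [0.4368, 0.2796, 0.0878]
tcp_rot: [[-0.103, 0.995, 0.0], [0.995, 0.103, 0.0], [0.0, 0.0, -1.0]]
force: [0.4, -0.4, 1.3]
finger_gap: 0.034
```

>>> apply_moves(motion="0 0 0 0 -1; 0 0 0 0 -1; 0 0 0 0 -1")

```text
t: 36.52
eef_pos: [0.4368, 0.2796, 0.0878]
tcp_rot: [[-0.103, 0.995, 0.0], [0.995, 0.103, 0.0], [0.0, 0.0, -1.0]]
force: [0.3, 0.4, 2.9]
finger_gap: 0.0339
```

```bash
python3 d.py .4368 .279 .087; python3 look.py scene 200 80 320 180 6 pics/e6.png
```

```text
t 36.525 pos [0.4368 0.2796 0.0878] F [0.3 0.4 2.9] gap 0.0339 yawY 5.92 q6 0.33
tool delta mm [-0.6 -0.1  0.8] rows of 50: 0.01932826093786442
```

View pics/e6.png

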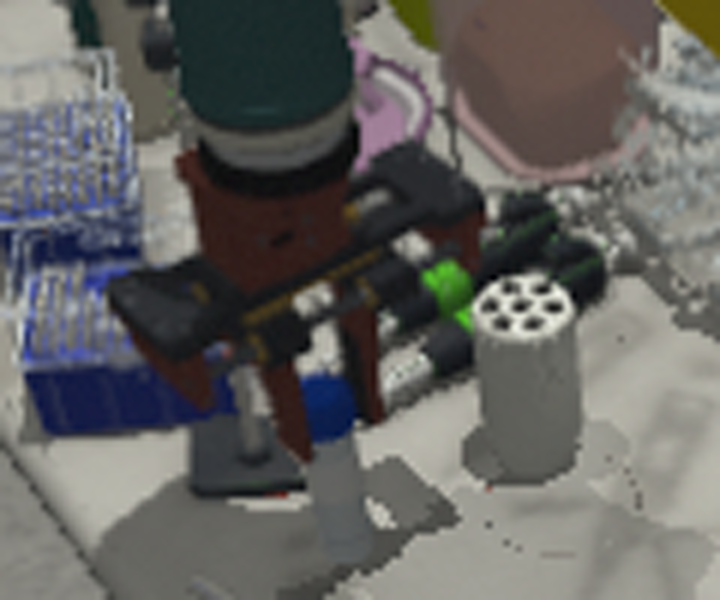

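Tube 2 is gripped at the cap. I lift it straight up.

>>> apply_moves(motion="0 0 -0.01 0 -1; 0 0 -0.03 0 -1; 0 0 -0.04 0 -1; 0 0 -0.04 0 -1; 0 0 -0.04 0 -1")

```text
t: 37.2
eef_pos: [0.4362, 0.2793, 0.2492]
tcp_rot: [[-0.103, 0.995, -0.0], [0.995, 0.103, -0.0], [-0.0, -0.0, -1.0]]
force: [-0.5, -0.3, -1.2]
finger_gap: 0.0342
```

>>> apply_moves(motion="0 0 -0.04 0 -1; -0.02 0 0 0 -1; -0.03 0 0 0 -1; 0 0 0 0 -1")

```text
t: 37.7
eef_pos: [0.4409, 0.2276, 0.2866]
tcp_rot: [[-0.101, 0.995, -0.002], [0.995, 0.101, -0.002], [-0.001, -0.002, -1.0]]
force: [-0.4, 0.3, -0.2]
finger_gap: 0.0337
```

```bash
python3 d.py .5262 -.3045 .28; python3 tub.py 0 0 0.5262 -.3045 210 60 pics/f1.png
```

```text
t 37.7 pos [0.4409 0.2276 0.2866] F [-0.4  0.3 -0.2] gap 0.0337 yawY 5.79 q6 0.24
tool delta mm [-538.    31.2    7.2] rows of 50: 10.77821006701683
```

View pics/f1.png

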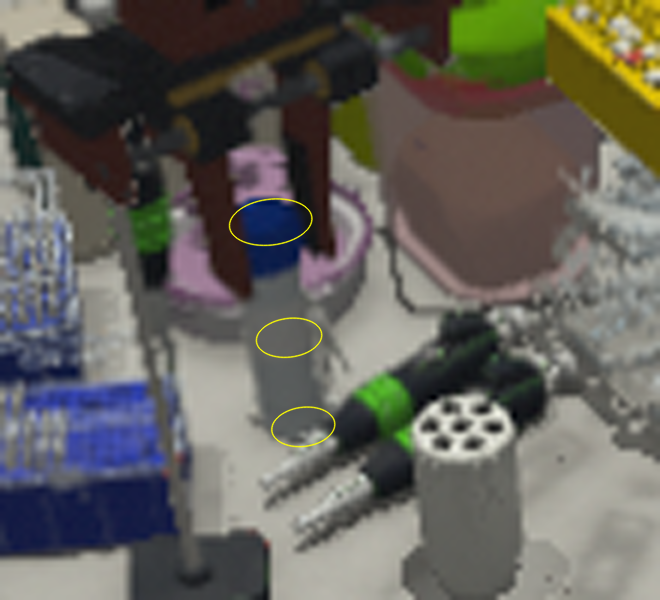

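>>> apply_moves(motion="-0.049 0.003 0 0 -1; -0.049 0.003 0 0 -1; -0.049 0.003 0 0 -1; -0.049 0.003 0 0 -1; -0.049 0.003 0 0 -1")

```text
t: 38.38
eef_pos: [0.4819, -0.0133, 0.287]
tcp_rot: [[-0.104, 0.995, -0.001], [0.995, 0.104, 0.001], [0.001, -0.001, -1.0]]
force: [0.4, 0.5, -1.5]
finger_gap: 0.0337
```

>>> apply_moves(motion="-0.049 0.003 0 0 -1; -0.049 0.003 0 0 -1; -0.049 0.003 0 0 -1; -0.049 0.003 0 0 -1; -0.049 0.002 0 0 -1")

```text
t: 39.0
eef_pos: [0.5215, -0.2555, 0.2867]
tcp_rot: [[-0.103, 0.995, -0.001], [0.995, 0.103, 0.001], [0.001, -0.001, -1.0]]
force: [0.5, -0.2, -0.5]
finger_gap: 0.034
```

>>> apply_moves(motion="-0.048 0.002 0 0 -1; 0 0 0.02 0 -1; 0 0 0 0 -1; 0 0 0 0 -1; 0 0 0 0 -1")

```text
t: 39.62
eef_pos: [0.5287, -0.3016, 0.2684]
tcp_rot: [[-0.104, 0.995, 0.001], [0.995, 0.104, -0.001], [-0.001, 0.001, -1.0]]
force: [0.5, 0.3, -0.4]
finger_gap: 0.0338
```

```bash
python3 d.py .5262 -.3075 .123; python3 tub.py 0 0.003 0.5262 -.3045 360 180 pics/f2.png
```

```text
t 39.625 pos [ 0.5287 -0.3016  0.2684] F [ 0.5  0.3 -0.4] gap 0.0338 yawY 5.98 q6 -0.74
tool delta mm [ -5.5  -3.2 145.4] rows of 50: 2.911450277160117
```

View pics/f2.png

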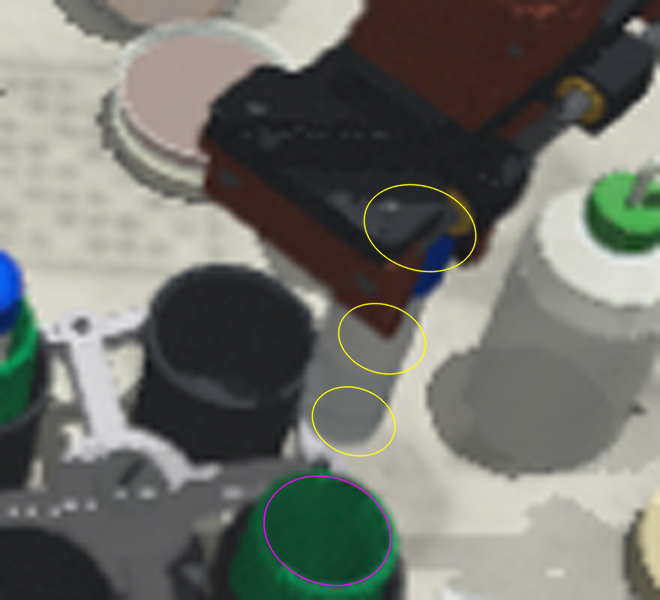

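>>> apply_moves(motion="-0.005 -0.003 0.02 0 -1; 0 0 0.02 0 -1; 0 0 0.013 0 -1; 0 0 0 0 -1; 0 0 0 0 -1")

```text
t: 40.3
eef_pos: [0.5263, -0.3076, 0.2155]
tcp_rot: [[-0.103, 0.995, 0.001], [0.995, 0.103, -0.001], [-0.001, 0.001, -1.0]]
force: [0.3, 0.1, -0.2]
finger_gap: 0.0337
```

```bash
python3 d.py .5262 -.3075 .123; python3 tub.py 0 0.003 0.5262 -.3045 360 190 pics/f3.png;python3 look.py top 400 140 520 240 6 pics/f3t.png
```

```text
t 40.3 pos [ 0.5263 -0.3076  0.2155] F [ 0.3  0.1 -0.2] gap 0.0337 yawY 5.94 q6 -0.75
tool delta mm [ 0.2 -0.1 92.5] rows of 50: 1.8498498158769334
```

View pics/f3.png

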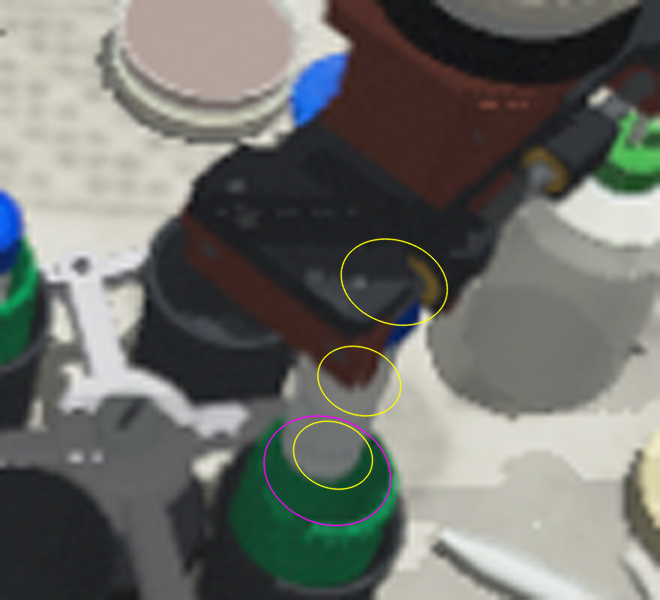

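View pics/f3t.png

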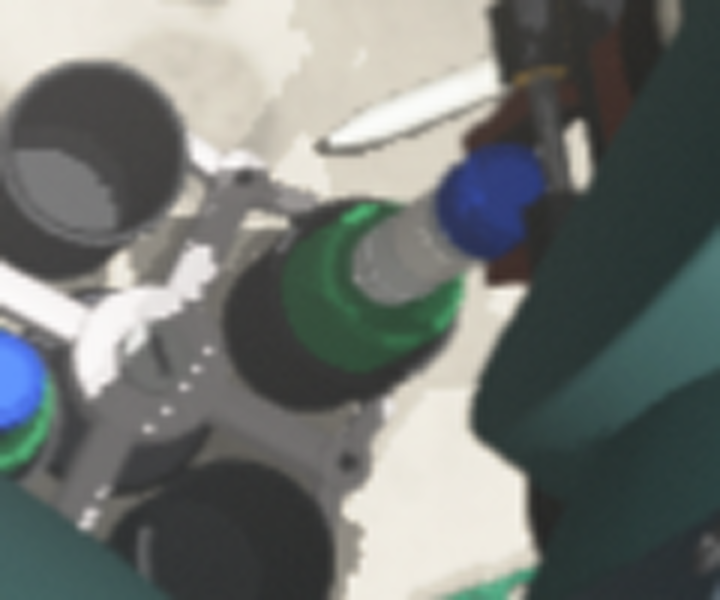

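The tube's foot lies inside the flare in both views, so I lower it slowly.

>>> apply_moves(motion="0 0 0.01 0 -1; 0 0 0.008 0 -1; 0 0 0.006 0 -1; 0 0 0.006 0 -1; 0 0 0 0 -1")

```text
t: 41.02
eef_pos: [0.5255, -0.3074, 0.184]
tcp_rot: [[-0.103, 0.995, -0.001], [0.995, 0.103, 0.0], [0.0, -0.001, -1.0]]
force: [-0.4, -0.7, -0.9]
finger_gap: 0.0343
```

>>> apply_moves(motion="0 0 0.005 0 -1; 0 0 0.005 0 -1; 0 0 0.005 0 -1; 0 0 0.005 0 -1; 0 0 0 0 -1")

```text
t: 41.65
eef_pos: [0.5256, -0.3073, 0.1641]
tcp_rot: [[-0.103, 0.995, -0.001], [0.995, 0.103, 0.0], [0.0, -0.001, -1.0]]
force: [0.7, -1.6, -1.3]
finger_gap: 0.0338
```

>>> apply_moves(motion="0 0 0.006 0 -1; 0 0 0.006 0 -1; 0 0 0.006 0 -1; 0 0 0.006 0 -1; 0 0 0 0 -1")

```text
t: 42.28
eef_pos: [0.5256, -0.3073, 0.14]
tcp_rot: [[-0.103, 0.995, -0.001], [0.995, 0.103, 0.0], [0.0, -0.001, -1.0]]
force: [0.9, -2.6, -1.9]
finger_gap: 0.0339
```

>>> apply_moves(motion="0 0 0.005 0 -1; 0 0 0.004 0 -1; 0 0 0.003 0 -1; 0 0 0 0 -1; 0 0 0 0 -1")

```text
t: 42.9
eef_pos: [0.5258, -0.3074, 0.1284]
tcp_rot: [[-0.103, 0.995, -0.0], [0.995, 0.103, 0.0], [0.0, -0.0, -1.0]]
force: [1.4, -2.9, -1.3]
finger_gap: 0.0337
```

>>> apply_moves(motion="-0.001 0 0.002 0 -1; 0 0 0 0 0.3; 0 0 0 0 0.3; 0 0 0 0 0.3; 0 0 0 0 0.3")

```text
t: 43.52
eef_pos: [0.5258, -0.3083, 0.1267]
tcp_rot: [[-0.103, 0.995, -0.0], [0.995, 0.103, 0.0], [0.0, -0.0, -1.0]]
force: [-0.1, 0.4, -0.2]
finger_gap: 0.0574
```

>>> apply_moves(motion="0 0 -0.02 0 0.3; 0 0 -0.05 0 0.3; 0 0 -0.05 0 0.3; 0 0 -0.05 0 0.3; 0 0 0 0 0.3")

```text
t: 44.15
eef_pos: [0.5281, -0.31, 0.3017]
tcp_rot: [[-0.103, 0.995, 0.007], [0.995, 0.103, -0.005], [-0.006, 0.007, -1.0]]
force: [0.2, 0.2, -0.9]
finger_gap: 0.0569
```

>>> apply_moves(motion="0.05 0 0 0 0.3; 0.05 0 0 0 0.3; 0.05 0 0 0 0.3; 0.05 0 0 0 0.3; 0.05 0 0 0 0.3")

```text
t: 44.78
eef_pos: [0.4989, -0.058, 0.2954]
tcp_rot: [[-0.103, 0.995, -0.002], [0.995, 0.103, 0.001], [0.001, -0.002, -1.0]]
force: [-1.0, -0.5, 0.0]
finger_gap: 0.0573
```

>>> apply_moves(motion="0.05 0 0 0 0.3; 0.05 0 0 0 0.3; 0 0 0 0 0.3; 0 0 0 0 0.3")

```text
t: 45.28
eef_pos: [0.4893, 0.0394, 0.2959]
tcp_rot: [[-0.104, 0.995, -0.001], [0.995, 0.104, -0.001], [-0.001, -0.001, -1.0]]
force: [0.2, -0.3, -0.0]
finger_gap: 0.057
```

```bash
python3 d.py .5262 -.3075 .123; python3 look.py scene 230 110 470 310 3 pics/g1.png;python3 look.py top 365 140 485 255 5 pics/g1t.png
```

```text
t 45.275 pos [0.4893 0.0394 0.2959] F [ 0.2 -0.3 -0. ] gap 0.057 yawY 5.98 q6 -0.16
tool delta mm [-348.8    0.8  173.1] rows of 50: 7.787367983063476
```

View pics/g1.png

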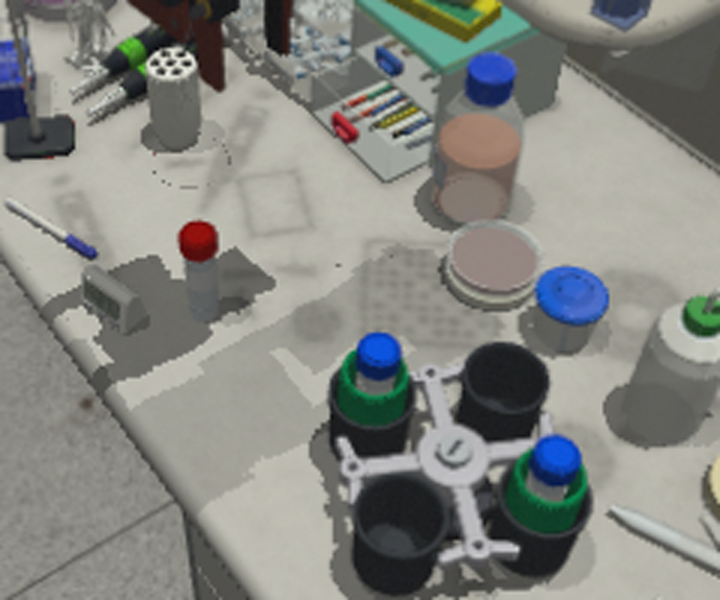

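View pics/g1t.png

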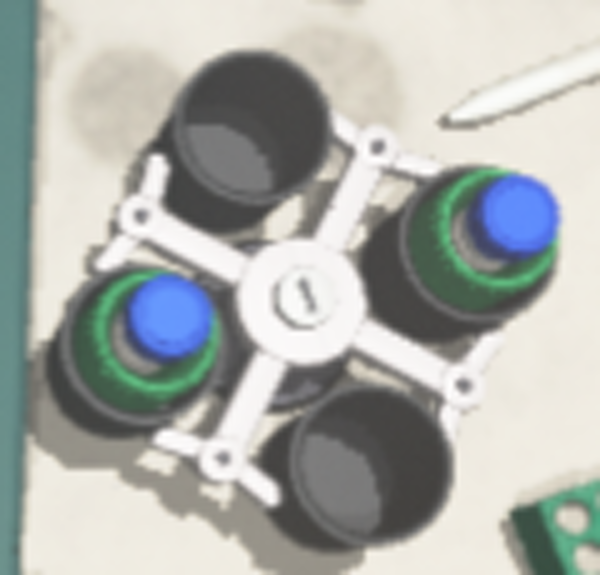

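Run:
```python
from h import *
from pos import B
P=unproj('top',[(398.7,202.2),(468.1,182)],.146)[:,:2]; print(P.round(4), np.round(B[3:1:-1],4), np.linalg.norm(P-np.array(B[3:1:-1]),axis=1))
for n in("top","scene"):
    x0,y0,w,h,k=(365,140,120,115,3) if n=="top" else (325,205,120,110,3)
    im=cv2.resize(arm.camera(n)[y0:y0+h,x0:x0+w],None,fx=k,fy=k,interpolation=cv2.INTER_CUBIC)
    for b in(B[3],B[2]):
        circ(n,im,b,.0175,.146,(0,255,255),k,x0,y0);circ(n,im,b,.027,.118,(255,0,255),k,x0,y0)
    cv2.imwrite(f"pics/g2{n}.png",im)
a,b=[cv2.imread(f"pics/g2{n}.png") for n in("top","scene")]
cv2.imwrite("pics/g2.png",np.hstack([a,cv2.copyMakeBorder(b,0,a.shape[0]-b.shape[0],0,0,0)]))
```

```text
[[ 0.4813 -0.1535]
 [ 0.5272 -0.302 ]] [[ 0.4764 -0.1533]
 [ 0.5262 -0.3053]] [0.00485932 0.00348458]
```

View pics/g2.png

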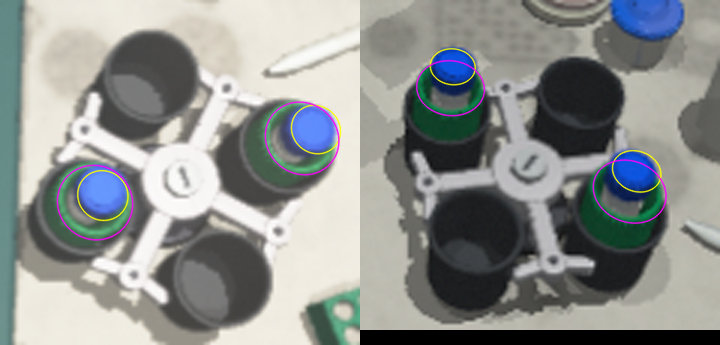

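Cap and insert circles predicted for the fully seated state line up in both views. The red tube and the white insert stand untouched and the gripper is clear, so I'm handing in.

```bash
python3 -c "
from rig import arm
print(arm.hand_in())"
```

```text
the job is handed in; nothing more can be done
None
```

I set both green inserts down into two opposite buckets, the one nearest the robot on its left and the one farthest on its right. I then stood one blue-capped tube in each and handed in at about 45 s of the 112 s allowed.

- **Seating:** the last pictures from both cameras show the caps and insert rims within a few mm of where a fully seated set would be, upright. The cap tops measured about 5 mm and 3.5 mm from the bucket axes, including 1–2 mm of camera error. I did not measure how deep they sit directly; it rests on this match in both views.
- **Forces:** about 6 N showed while gripping the first insert. The second tube pushed sideways with up to about 3 N going in, and that vanished when I let go.
- **Other items:** the red-capped tube and the white insert look upright and unmoved. The gripper was well clear of everything at hand-in.
- **Disagreement between cameras:** the two cameras differed by about 2–4 mm on positions throughout, which stayed within the margin for the fits.

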